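# Dress the sawn edge of an impact bar and lay it in the conditioning stack

### The arm

A 6-joint arm with a two-finger parallel gripper is mounted at the origin on a cart in front of the work surface, level with it; the furniture and walls round the work are solid. World frame = base frame: x ahead of the robot, y to its left, z up, the work surface at z = 0. Lengths are in m, angles in rad, forces in N, time in s.
With the tool pointing down it reaches from about 0.35 to 0.975 m from the base axis. Payload 4.9 kg.
Tool frame: the origin (TCP) lies on the centre line of the jaws, within the pads' length; the fingertips stand manip.tcp_to_tips ahead of it and the grasp point (between the pads) lies 11 mm behind it (manip.tcp_to_tips is the distance from the TCP to the fingertips, in m); x points along the fingers, y is the direction in which the jaws open and shut, and the axes are right-handed (so a half turn about x gives the same grasp; the last joint's range is limited). The gripper opens to 85 mm and grips with 20 to 120 N. Pads are 22 mm wide; open, the fingers measure 114 mm over their backs; the gripper's body (76 mm by 85 mm) begins 54 mm behind the grasp point. The pads swing forward as they close: fully open they stand 13 mm farther back than shut.
Start: joints at [-1.276, 0.053, 1.613, -0, 1.476, -0.119], TCP at [0.251, -0.572, 0.239] pointing down, gripper open.
Joint ranges: [-3.01, 3.01], [-1.01, 2.22], [0.06, 2.58], [-1.02, 4.17], [0.09, 2.62], [-3.14, 3.14]. Speed limits (rad/s): [2.57, 2.57, 3.14, 3.14, 3.14, 3.14].

### API

Orientations are given as a unit quaternion [w, x, y, z].
In Python, from plant import status, imaging, workorder, manip gives the robot as it stands.
- The arm moves only by the tool carry_out, never from a script. Its argument "moves" is one flat list of numbers, 5 for each row, row after row: the opening, from 0 (shut) to 1 (fully open), then the shift along the tool's x, y, z in cm, then the turn about the tool's x in rad. In form: [claw, tx, ty, tz, twist, claw, tx, ty, tz, twist, ...]. A call has 1 to 12 rows; each row is the pose to reach, as a shift and turn from the pose commanded when the call began, along the tool's axes at that moment; what a row does not reach only later rows make up. A row lasts 1/12 s, in which the tool goes at most 41.7 mm and 7.16 degrees, less where a joint would pass 70% of its speed; a pose out of reach is approached as far as the arm can. A call with a gripper value outside its range is refused whole. The fingers move at their own pace and stop on an object; the grip force is fixed at half the most. Time passes only in rows, so rows that repeat a pose let the fingers close. It gives the time, the measured TCP pose, the force and the opening at its end, in the units of the state.
- status.state(): the state, without advancing time (a new reading comes with each control period).
- imaging.grab_frame(name): name is "scene" or "top" or "wrist"; returns the picture (420x560x3 uint8, red, green, blue); there is no depth.
- imaging.camera_info(name): a dict with "K" (3x3 intrinsics, pixels), "R" (3x3) and "t" (3): a world point X has camera coordinates R X + t. Camera axes: x right, y down, z forward; pixel columns grow to the right and rows downward; lengths in m; the calibration is good to about 2 mm. A picture is of the moment at which its call begins: read the wrist's pose just before it. camera_info takes no time and is no camera call; for the wrist camera it gives the pose at the moment of the call.
- workorder.job_done(): hands the job in, once; it reports no verdict.
The state is a dict: "time": time; "joint_pos": joint angles; "joint_vel": joint speeds; "joint_efforts": joint torques, N m; "tool_pos": TCP position; "tool_rot": TCP orientation; "contact_force": force on the tool from outside, world axes, zero at the start; "ft_torque": the same for the moment, N m; "gripper_width": opening from 0.0 (shut) to 1.0 (fully open).
Only numpy, scipy, OpenCV 4.12 (cv2) and the standard library are available. Lean on these libraries where they do the work, as an engineer would, in place of code of your own. Each camera call takes 0.05 s, during which the arm holds its last target.

### The job

With the hand file, dress the upper edge of the bar in the filing block: three full forward strokes straight across it towards the stops, first near its left end as the robot sees it, then in the middle, then near its right end, lifting the file straight up clear of the bar after each stroke, since dragging it back pulls the loose bar off its stops. Lay the file back in its wooden rest, put the two spacer sticks across the two bars on the rack, one above each batten, and stand the filed bar on both sticks in the middle, filed edge up, parallel to the bars below. Leave everything else where it is.

Things in the scene. Friction and masses are not known exactly. Their poses are not given: they have to be found in the camera images.
- filing_block: grey steel filing block on a dark foot plate, bolted to the bench; origin at the underside. Its flat bed is 40 mm above the bench. The bar lies loose on it against two dark stop lugs on the far side, 12 mm high, at y = 31 to 63 mm to either side; the 62 mm gap between the lugs is open for a finger. Nothing holds the bar from the near side
- bed (a point): point on the bed's surface where the middle of the bar lies. x = stroke direction (away from the robot, towards the stops), y = left along the bar, z up. Bed: 32 mm towards -x, 24 mm towards +x, 65 mm either way in y. Stop faces at x = +6.5 mm
- bar_centre (a point): the bar to be filed: white plastic, 12 mm wide (x), 120 mm long (y), 16 mm high (z), 60 g, loose; point at its centre. It stands on the bed, so its upper edge is 56 mm above the bench and 4 mm above the lugs
- file_handle (a point): hand file, 0.17 kg, loose; point at the centre of the grip of its pale wooden handle. x = towards the file's tip, y across, z up. Handle: 24 mm wide (y), 22 mm high (z), 88 mm long (from -49 to +39 mm in x), no taper. The blade's underside is 2.5 mm below this point
- file_blade (a point): centre of the underside of the file's steel blade, 132 mm ahead of file_handle, same axes. Blade 150 mm long (x +-75), 24 mm wide, 5 mm thick, toothed on both faces, grips the plastic well. A full stroke starts with the edge under the front half of the blade, 20 mm or more ahead of this point, and ends with it 20 mm or more behind this point, still touching
- rest_floor (a point): file rest: fixed wooden block 110 x 46 mm with a channel 32 mm wide; floor 30 mm and side cheeks 37 mm above the bench. The centre of the blade's underside starts near this point on the channel floor, the handle overhanging the near end clear of the bench. x = along the channel (to the file's tip), y across
- rack: fixed grey board 110 (x) x 150 (y) x 8 mm; origin at its underside's centre. Two battens along x at y = +-38 mm, tops 18 mm above the bench; two first-layer bars along y on them at x = +-24 mm, tops at 34 mm. Sticks belong on these bars, along x above the battens (stick centre 39 mm up); the filed bar stands on the sticks, along y, at x = 0 (centre 52 mm up)
- layer_left_centre (a point): centre of the first-layer bar at rack x = -24 mm; same shape as the filed bar, loose
- layer_right_centre (a point): centre of the first-layer bar at rack x = +24 mm; same shape, loose
- stick_a_centre (a point): spacer stick of pale wood, 100 mm long (x) x 10 x 10 mm, 15 g, loose, flat on the bench at the start; point at its centre
- stick_b_centre (a point): the other spacer stick, alike; the two may change places
- spirit_level: bystander: small level 18 x 100 (y) x 24 mm, white with a yellow vial; shares the front of the bench with the sticks
- tensile_bar: bystander: black waisted test bar 20 x 150 (y) x 8 mm
- spanner: bystander: spanner 32 x 206 (y) x 6 mm
- weight_big: bystander: turned weight, 48 mm across, 40 mm high
- weight_small: bystander: turned weight, 36 mm across, 34 mm high
- die_fixture: obstacle, fixed: die set of four white plates on pillars, 200 x 200 mm in plan, 234 mm high; its middle lies 31 mm to -x of this origin. It stands between filing block and rack, so pass in front of it (robot side). A wall stands at world y = 0.54 to the left; the impact tester's base (71 mm high) lies at world x > 0.53, y < -0.45
Mind the look-alikes: they are no part of the job. What is shaped like the part that bears stick_a_centre but blue is not meant.

How it is judged:
By the outcome, as a careful person would: the job done as asked, in the order asked, and still so for the second after the job is handed in, with the robot touching nothing.
It also fails if it takes over 72 s, if anything falls off the work surface, if the arm or the gripper's body presses on something with over 40 N, if the wrist force passes 120 N, or if a joint passes its speed limit or range.

## Working session

There is one attempt and no reset: what is moved stays moved. The work goes in short steps, Python scripts to look and compute and a tool call to move; the robot and the scene stay as the last step left them, time stands still between calls to the robot, and variables do not carry over. Pictures are saved under pics/ and viewed, and the job is handed in when it is done.

Besides the shell and the picture viewer there is one more tool, called after "Request:" by a JSON object that holds its "fn" and its "kwargs", one argument or row to a line. carry_out: Moves the arm, as the interface text tells. Its arguments: {"type":"object","properties":{"moves":{"type":"array","items":{"type":"number"}}},"required":["moves"]}

```bash
ls; mkdir -p pics
python3 - <<'E'
from plant import status, imaging, workorder, manip
import cv2,numpy as np
print(status.state()); print([a for a in dir(manip) if a[0]!='_'], manip.tcp_to_tips)
for n in ["scene","top","wrist"]:
    i=imaging.camera_info(n); print(n,i)
    cv2.imwrite(f"pics/{n}0.png",imaging.grab_frame(n)[:,:,::-1])
E
```

```text
pics
{'time': 0.0, 'joint_pos': array([-1.27599747e+00,  5.33610943e-02,  1.61425199e+00, -8.90880195e-06,
        1.47596785e+00, -1.18988316e-01]), 'joint_vel': array([ 0.00062683, -0.00057738, -0.00036823, -0.00262449,  0.00158382,
        0.00017716]), 'joint_efforts': array([-4.79882565e-04, -3.93680871e+01, -3.70178139e+01, -2.00533132e-04,
        7.14257068e-03,  2.41883580e-08]), 'tool_pos': array([ 0.25113481, -0.5716913 ,  0.23808545]), 'tool_rot': array([-0.14455464, -0.69196161, -0.14595459,  0.69209128]), 'contact_force': array([ 0.01399681, -0.6307363 , -0.0820828 ]), 'ft_torque': array([-0.02324854, -0.01233164,  0.00937219]), 'gripper_width': 0.9991764928775315}
['IKError', 'tcp_to_tips'] 0.008
scene {'K': array([[499.77209001,   0.        , 276.54129371],
       [  0.        , 499.77209001, 203.36456729],
       [  0.        ,   0.        ,   1.        ]]), 'R': array([[ 0.99989064,  0.00266008, -0.01454729],
       [-0.00791257, -0.73481037, -0.67822645],
       [-0.01249364,  0.67826739, -0.73470896]]), 't': array([-0.55473698, -0.02600762,  1.72253612])}
top {'K': array([[386.93438559,   0.        , 277.04517964],
       [  0.        , 386.93438559, 205.94528589],
       [  0.        ,   0.        ,   1.        ]]), 'R': array([[-0.01865555, -0.99980856,  0.00590029],
       [-0.9928485 ,  0.01782906, -0.11804228],
       [ 0.11791448, -0.00806024, -0.99299104]]), 't': array([-0.12082297,  0.54750573,  1.60338872])}
wrist {'K': array([[326.79455789,   0.        , 275.85505162],
       [  0.        , 326.79455789, 204.30262881],
       [  0.        ,   0.        ,   1.        ]]), 'R': array([[ 4.02155476e-01, -9.15571041e-01, -8.01238344e-04],
       [-8.73740672e-01, -3.84043106e-01,  2.98476348e-01],
       [-2.73584011e-01, -1.19333823e-01, -9.54416695e-01]]), 't': array([-0.62426337, -0.03765421,  0.37878295])}
```

View pics/scene0.png

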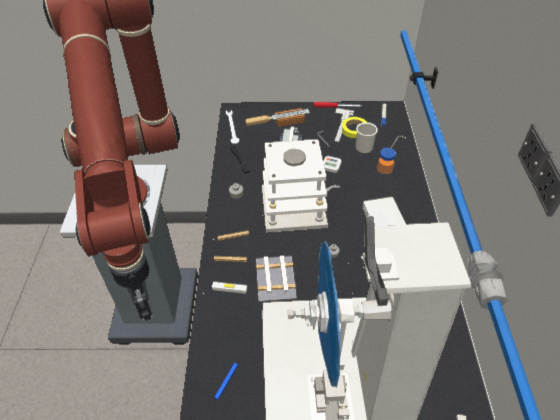

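View pics/top0.png

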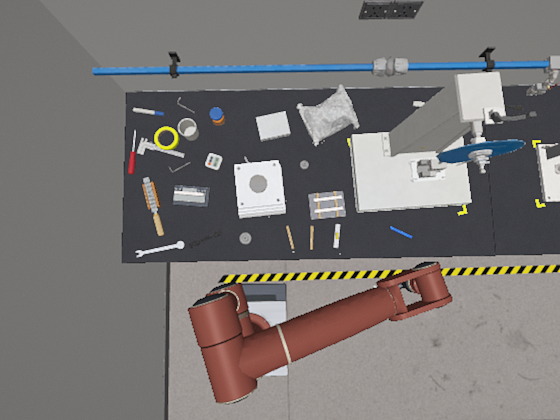

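View pics/wrist0.png

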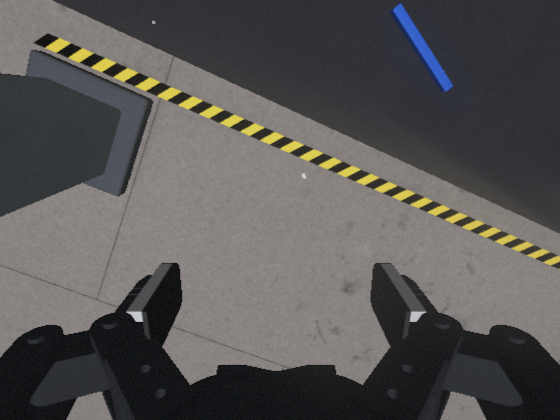

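```bash
cat > h.py <<'E'
import numpy as np, cv2
from plant import status, imaging, workorder, manip
from scipy.spatial.transform import Rotation as Ro
def Rt(st=None):
    st=st or status.state(); q=st['tool_rot']; return Ro.from_quat([q[1],q[2],q[3],q[0]]).as_matrix()
def ray(ci,uv,z):
    K,R,t=ci['K'],ci['R'],ci['t']
    uv=np.atleast_2d(np.array(uv,float)); d=np.linalg.inv(K)@np.c_[uv,np.ones(len(uv))].T
    C=-R.T@t; w=(R.T@d).T
    return C+w*((z-C[2])/w[:,2])[:,None]
def proj(ci,X):
    X=np.atleast_2d(X); c=(ci['R']@X.T).T+ci['t']; p=(ci['K']@c.T).T; return p[:,:2]/p[:,2:]
def shot(name,fn):
    ci=imaging.camera_info(name); im=imaging.grab_frame(name)[:,:,::-1].copy()
    cv2.imwrite(f'pics/{fn}.png',im); np.save(f'pics/{fn}.npy',ci,allow_pickle=True); return im,ci
def load(fn):
    return cv2.imread(f'pics/{fn}.png'),np.load(f'pics/{fn}.npy',allow_pickle=True).item()
def to(p,st=None):
    "world target TCP -> shift (cm) in tool axes from current measured"
    st=st or status.state(); return np.round(100*Rt(st).T@(np.array(p)-st['tool_pos']),2)
def say():
    s=status.state(); R=Rt(s); print('t%.2f'%s['time'],'pos',s['tool_pos'].round(4),'yaw y-axis deg',np.degrees(np.arctan2(R[1,1],R[0,1])).round(2),'xaxis',R[:,0].round(4),'F',s['contact_force'].round(1),'T',s['ft_torque'].round(2),'g',round(s['gripper_width'],3),'j',s['joint_pos'].round(2))
E
python3 - <<'E'
from h import *
ci=imaging.camera_info('top'); say(); print(Rt().round(3))
for n,uv,z in [('fileblade',(149,190),.03),('handle',(158,228),.03),('block',(191,196),.05),('fix',(259,187),.234),('fixcorner',(238,215),.234),('rack',(327,205),.034),('s1',(290,237),.01),('s2',(312,237),.01),('level',(337,236),.024),('wall bench front',(330,262),0),('weight',(245,239),.03),('bench L',(124,262),0),('tens',(205,240),0),('span',(160,248),0)]:
    print(n,ray(ci,uv,z)[0].round(3))
w=imaging.camera_info('wrist'); C=-w['R'].T@w['t']; print('cam in tool',Rt().T@(C-status.state()['tool_pos']),Rt().T@w['R'].T[:,2])
E
```

```text
t0.15 pos [ 0.2512 -0.5718  0.2383] yaw y-axis deg -66.29 xaxis [-5.0e-04  1.6e-03 -1.0e+00] F [ 0.1 -0.1  0.5] T [-0.    0.01  0.  ] g 0.997 j [-1.28  0.05  1.61  0.    1.48 -0.12]
[[-0.     0.402 -0.916]
 [ 0.002 -0.916 -0.402]
 [-1.    -0.002 -0.   ]]
fileblade [0.624 0.412 0.03 ]
handle [0.461 0.371 0.03 ]
block [0.592 0.229 0.05 ]
fix [ 0.594 -0.063  0.234]
fixcorner [0.49  0.016 0.234]
rack [ 0.545 -0.342  0.034]
s1 [ 0.414 -0.184  0.01 ]
s2 [ 0.412 -0.277  0.01 ]
level [ 0.414 -0.381  0.024]
wall bench front [ 0.306 -0.351  0.   ]
weight [0.408 0.006 0.03 ]
bench L [0.322 0.521 0.   ]
tens [0.408 0.179 0.   ]
span [0.378 0.37  0.   ]
cam in tool [-1.34096028e-01 -1.28746768e-04 -7.71184111e-02] [0.95434385 0.00109314 0.29870826]
```

```bash
python3 -c "
import cv2
im=cv2.imread('pics/top0.png')[140:270,110:370]; cv2.imwrite('pics/top0z.png',cv2.resize(im,None,fx=3,fy=3,interpolation=cv2.INTER_CUBIC))"
```

```text
(no output)
```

View pics/top0z.png

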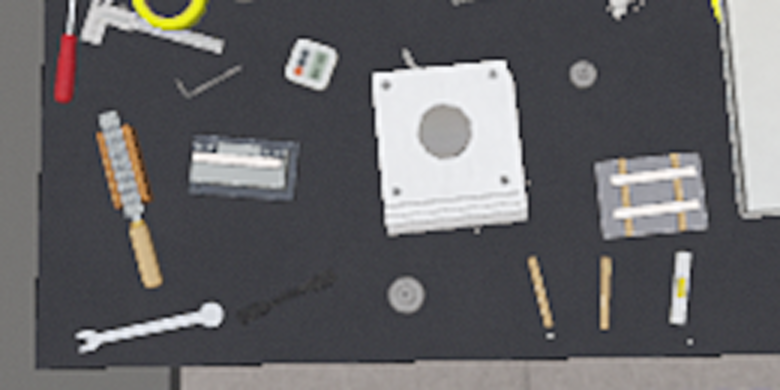

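Run:
```python
from h import *
print(to([.38,-.3,.32]),to([.38,.3,.32]))
```

```text
[ -8.13 -19.72 -22.73] [ -8.04 -74.65 -46.85]
```

Request:
{"fn": "carry_out", "kwargs": {
  "moves": [1,-8.1,-19.7,-22.7,0.2,1,-8.1,-19.7,-22.7,0.2,1,-8.1,-19.7,-22.7,0.2,1,-8.1,-19.7,-22.7,0.2,1,-8.1,-19.7,-22.7,0.2,1,-8.1,-19.7,-22.7,0.2,1,-8.1,-19.7,-22.7,0.2,1,-8.1,-19.7,-22.7,0.2,1,-8.1,-19.7,-22.7,0.2]
}}

```text
time: 0.9
tool_pos: [0.3816, -0.2979, 0.3223]
tool_rot: [0.078, 0.704, 0.077, -0.702]
contact_force: [-0.1, -0.7, 1.7]
gripper_width: 1.003
```

Run:
```python
from h import *
say(); shot('wrist','w1'); print(to([.38,.3,.32]),to([.36,.32,.34]))
```

```text
t0.90 pos [ 0.3816 -0.2979  0.3223] yaw y-axis deg -77.46 xaxis [ 0.003  -0.0016 -1.    ] F [-0.1 -0.7  1.7] T [ 0.01 -0.04 -0.04] g 1.003 j [-0.82 -0.33  1.82  0.    1.65  0.53]
[ 2.000e-02 -5.854e+01 -1.285e+01] [ -1.99 -60.92 -11.33]
```

View pics/w1.png

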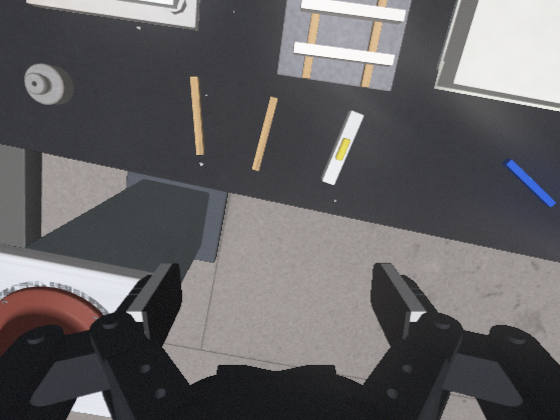

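Request:
{"fn": "carry_out", "kwargs": {
  "moves": [1,0,-59,-13,0,1,0,-59,-13,0,1,0,-59,-13,0,1,0,-59,-13,0,1,0,-59,-13,0,1,0,-59,-13,0,1,0,-59,-13,0,1,0,-59,-13,0,1,0,-59,-13,0,1,0,-59,-13,0,1,0,-59,-13,0,1,0,-59,-13,0]
}}

```text
time: 1.95
tool_pos: [0.3815, 0.2005, 0.3195]
tool_rot: [-0.075, -0.703, -0.075, 0.703]
contact_force: [1.3, -0.5, 0.2]
gripper_width: 0.995
```

Run:
```python
from h import *
say(); shot('wrist','w2')
```

```text
t1.95 pos [0.3815 0.2005 0.3195] yaw y-axis deg -77.83 xaxis [-3.e-04 -9.e-04 -1.e+00] F [ 1.3 -0.5  0.2] T [-0.05 -0.01 -0.01] g 0.995 j [ 0.31 -0.47  1.93 -0.    1.68  1.67]
```

View pics/w2.png

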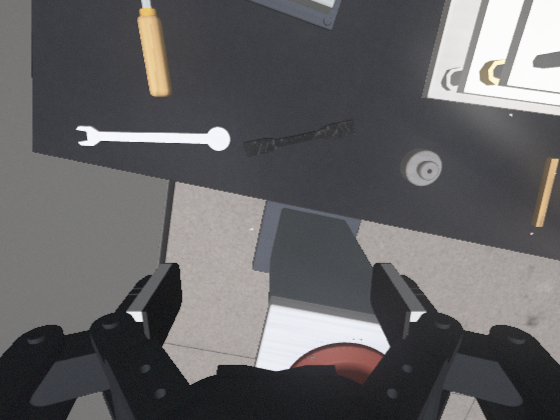

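Run:
```python
from h import *
print(to([.48,.30,.36]))
```

```text
[ -4.07  -6.93 -11.77]
```

Request:
{"fn": "carry_out", "kwargs": {
  "moves": [1,-4,-7,-12,0,1,-4,-7,-12,0,1,-4,-7,-12,0,1,-4,-7,-12,0,1,-4,-7,-12,0]
}}

```text
time: 2.42
tool_pos: [0.487, 0.2942, 0.3594]
tool_rot: [-0.076, -0.703, -0.075, 0.703]
contact_force: [0.3, 0.2, 0.2]
gripper_width: 0.999
```

Run:
```python
from h import *
say(); shot('wrist','w3')
```

```text
t2.42 pos [0.487  0.2942 0.3594] yaw y-axis deg -77.76 xaxis [-6.e-04 -5.e-04 -1.e+00] F [0.3 0.2 0.2] T [-0.02  0.12  0.  ] g 0.999 j [ 0.41 -0.12  1.59 -0.    1.68  1.77]
```

View pics/w3.png

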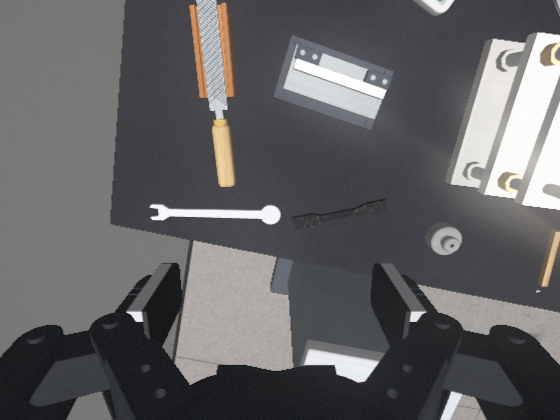

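```bash
cat >> h.py <<'E'
def blobs(im,lo,hi,roi=None,amin=60):
    hsv=cv2.cvtColor(im,cv2.COLOR_BGR2HSV); m=cv2.inRange(hsv,np.array(lo),np.array(hi))
    if roi: z=np.zeros_like(m); x0,y0,x1,y1=roi; z[y0:y1,x0:x1]=m[y0:y1,x0:x1]; m=z
    cs,_=cv2.findContours(m,cv2.RETR_EXTERNAL,cv2.CHAIN_APPROX_NONE)
    return [c for c in cs if cv2.contourArea(c)>amin]
def rect(ci,c,z):
    "contour -> min rect on plane z: centre, long dir angle deg (mod 180), size mm"
    P=ray(ci,c.reshape(-1,2),z)[:,:2]; (cx,cy),(a,b),th=cv2.minAreaRect((P*1000).astype(np.float32))
    if b>a: a,b,th=b,a,th+90
    return (round(cx,1),round(cy,1)),round((th+90)%180-90,1),(round(a,1),round(b,1))
E
python3 - <<'E'
from h import *
im,ci=load('w3')
print('handle');[print(rect(ci,c,.0435),cv2.boundingRect(c)) for c in blobs(im,(8,80,90),(25,255,255),(180,0,260,200))]
print('bar');
for v in (200,225,240):
  [print(v,rect(ci,c,.056),cv2.boundingRect(c)) for c in blobs(im,(0,0,v),(179,60,255),(270,35,400,130))]
z=cv2.resize(im[0:200,170:410],None,fx=3,fy=3,interpolation=cv2.INTER_CUBIC); cv2.imwrite('pics/w3z.png',z)
E
```

```text
handle
((480.9, 366.7), 16.0, (92.9, 24.3)) (212, 119, 23, 68)
((599.9, 418.4), 15.3, (107.4, 11.0)) (189, 4, 19, 94)
((608.6, 383.4), 15.7, (107.3, 14.1)) (217, 3, 20, 94)
bar
200 ((601.2, 240.3), 84.4, (124.1, 52.7)) (284, 54, 102, 64)
225 ((607.0, 237.9), 84.4, (119.4, 12.4)) (294, 59, 92, 40)
240 ((606.6, 237.8), 84.4, (118.8, 11.2)) (294, 59, 92, 40)
```

View pics/w3z.png

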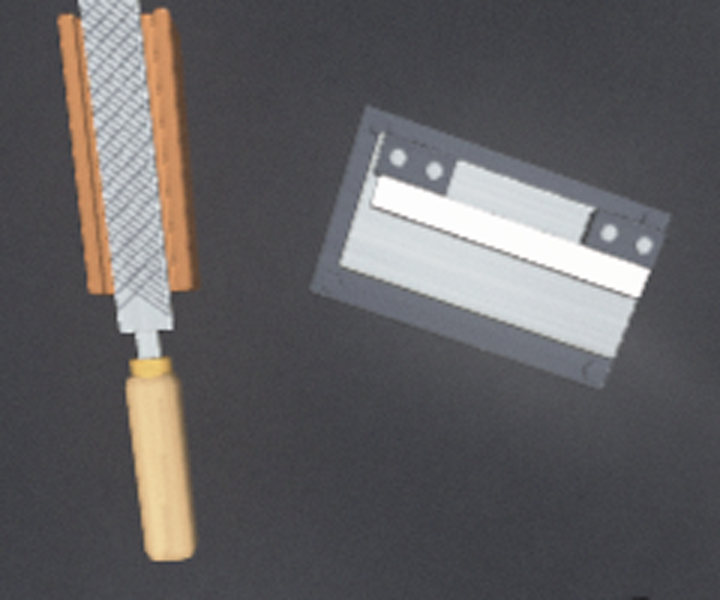

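Run:
```python
from h import *
print(to([.491,.370,.10]))
```

```text
[25.88 -7.43 -2.2 ]
```

Request:
{"fn": "carry_out", "kwargs": {
  "moves": [1,0,-7.5,-2.2,-0.065,1,0,-7.5,-2.2,-0.065,1,25.9,-7.5,-2.2,-0.065,1,25.9,-7.5,-2.2,-0.065,1,25.9,-7.5,-2.2,-0.065,1,25.9,-7.5,-2.2,-0.065,1,25.9,-7.5,-2.2,-0.065,1,25.9,-7.5,-2.2,-0.065,1,25.9,-7.5,-2.2,-0.065,1,25.9,-7.5,-2.2,-0.065]
}}

```text
time: 3.3
tool_pos: [0.4866, 0.3682, 0.0963]
tool_rot: [-0.099, -0.697, -0.096, 0.704]
contact_force: [-0.1, -0.4, 0.6]
gripper_width: 1.0
```

Run:
```python
from h import *
say(); shot('wrist','w4'); print(to([.491,.370,.022]))
```

```text
t3.30 pos [0.4866 0.3682 0.0963] yaw y-axis deg -74.1 xaxis [-0.0085 -0.0052 -0.9999] F [-0.1 -0.4  0.6] T [-0.02  0.    0.05] g 1.0 j [ 0.53  0.15  1.76 -0.    1.24  1.82]
[ 7.83  0.03 -0.23]
```

View pics/w4.png

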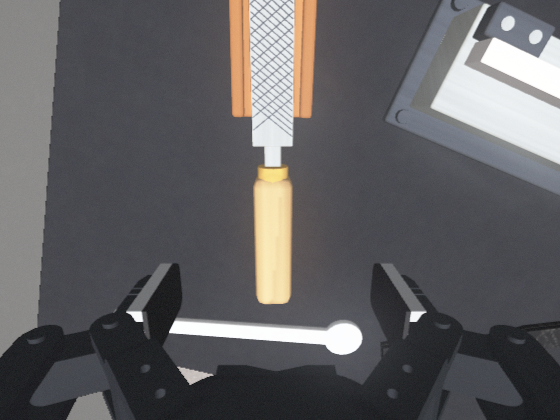

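Run:
```python
from h import *
im,ci=load('w4')
[print(rect(ci,c,.04),cv2.boundingRect(c)) for c in blobs(im,(8,80,90),(25,255,255),(200,0,340,320))]
print(proj(ci,[[.491,.370,.0325]]))
```

```text
((480.7, 368.5), 16.0, (95.0, 23.4)) (253, 164, 39, 140)
((584.3, 380.3), 15.5, (57.5, 11.0)) (294, 0, 23, 118)
((575.1, 413.4), 16.0, (56.9, 10.9)) (229, 0, 23, 117)
[[274.77767802 218.98451729]]
```

Request:
{"fn": "carry_out", "kwargs": {
  "moves": [1,3,0,-0.2,0,1,6,0,-0.2,0,1,7.8,0,-0.2,0,1,7.8,0,-0.2,0,0.1,7.8,0,-0.2,0,0.1,7.8,0,-0.2,0,0.1,7.8,0,-0.2,0,0.1,7.8,0,-0.2,0,0.1,7.8,0,-0.2,0,0.1,7.8,0,-0.2,0]
}}

```text
time: 4.18
tool_pos: [0.4923, 0.3722, 0.0249]
tool_rot: [0.098, 0.701, 0.098, -0.699]
contact_force: [-1.3, -1.2, 4.8]
gripper_width: 0.265
```

Run:
```python
from h import *
say(); shot('wrist','w5')
```

```text
t4.18 pos [0.4923 0.3722 0.0249] yaw y-axis deg -74.03 xaxis [ 0.0023  0.001  -1.    ] F [-1.3 -1.2  4.8] T [-0.1  -0.11 -0.06] g 0.265 j [ 0.53  0.25  1.77 -0.    1.11  1.82]
```

View pics/w5.png

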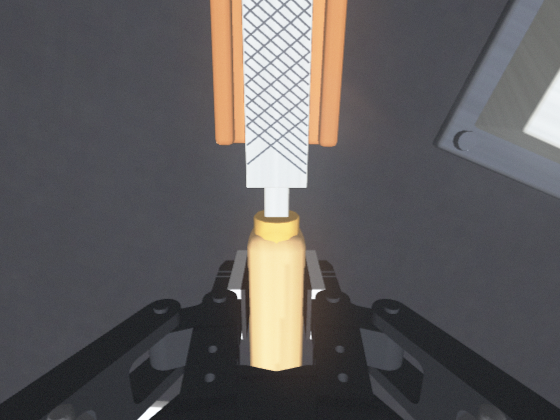

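Request:
{"fn": "carry_out", "kwargs": {
  "moves": [0.1,-1.5,0,0,0,0.1,-3.5,0,0,0,0.1,-6,0,0,0,0.1,-6,0,0,0,0.1,-6,0,0,0]
}}

```text
time: 4.65
tool_pos: [0.4922, 0.3723, 0.0845]
tool_rot: [0.098, 0.701, 0.099, -0.699]
contact_force: [0.6, 0.3, -2.5]
gripper_width: 0.268
```

Run:
```python
from h import *
say(); im,ci=shot('wrist','w6'); shot('scene','s6')
im5,ci5=load('w5')
for f,z0 in (('w5',.0375),):
    print('blade rear corners',ray(ci5,[[247,187],[307,187]],.035)[:,:2].round(4))
```

```text
t4.65 pos [0.4922 0.3723 0.0845] yaw y-axis deg -74.03 xaxis [ 0.0023  0.0015 -1.    ] F [ 0.6  0.3 -2.5] T [-0.02  0.15  0.03] g 0.268 j [0.53 0.17 1.75 0.   1.21 1.82]
blade rear corners [[0.5328 0.3957]
 [0.5393 0.3731]]
```

View pics/w6.png

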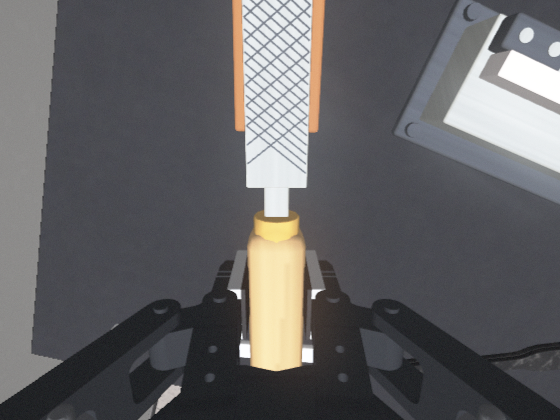

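Run:
```python
from h import *
print(to([.4558,.2949,.08]))
```

```text
[0.17 6.39 5.42]
```

Request:
{"fn": "carry_out", "kwargs": {
  "moves": [0.1,0,2,2,0.1,0.1,0,4,4,0.2,0.1,0.2,6.4,5.4,0.3,0.1,0.2,6.4,5.4,0.376,0.1,0.2,6.4,5.4,0.376,0.1,0.2,6.4,5.4,0.376,0.1,0.2,6.4,5.4,0.376]
}}

```text
time: 5.33
tool_pos: [0.4569, 0.2956, 0.0806]
tool_rot: [0.034, -0.706, 0.034, 0.707]
contact_force: [0.3, -0.3, -1.4]
gripper_width: 0.268
```

Run:
```python
from h import *
say(); im,ci=shot('wrist','w7'); shot('scene','s7'); im,_=load('s7'); cv2.imwrite('pics/s7z.png',cv2.resize(im[90:190,220:360],None,fx=5,fy=5,interpolation=cv2.INTER_CUBIC))
```

```text
t5.33 pos [0.4569 0.2956 0.0806] yaw y-axis deg -95.46 xaxis [-1.e-03 -3.e-04 -1.e+00] F [ 0.3 -0.3 -1.4] T [ 0.04  0.13 -0.03] g 0.268 j [0.44 0.02 1.93 0.   1.2  2.1 ]
```

View pics/w7.png

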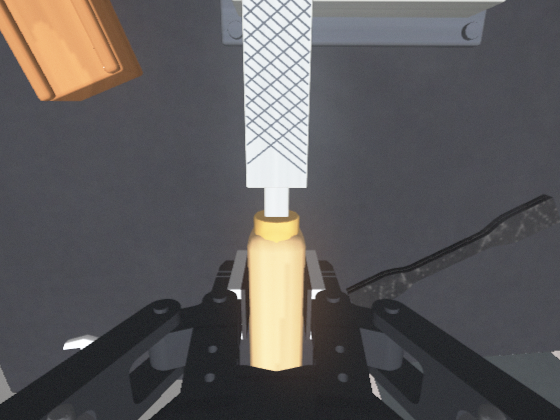

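View pics/s7z.png

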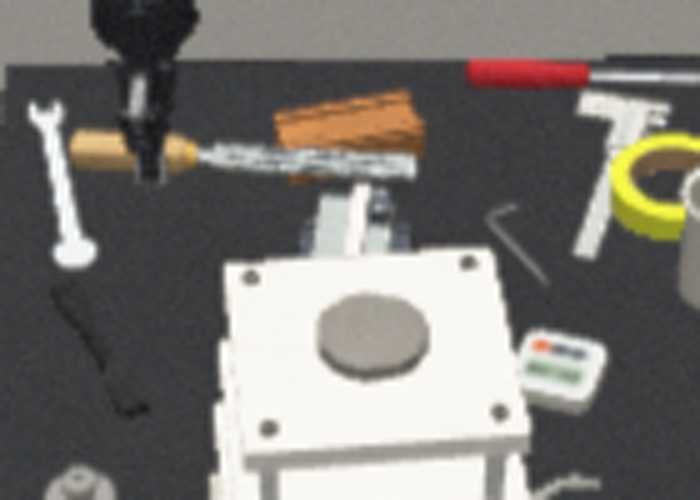

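Run:
```python
from h import *
im,ci=load('w7')
s=np.array([.9952,-.0976]);l=np.array([.0976,.9952]);b=np.array([.607,.2379])
for z in (0,.01):
  P=ray(ci,[[222,46],[482,46]],z)[:,:2]; print(z,P.round(4),((P-b)@l).round(4),((P-b)@s).round(4))
p=np.array([.4569,.2956]);print('tcp',(p-b)@s,(p-b)@l)
print(to([.4558,.2949,.0535]), to([.4558+.0695,.2949-.0068,.0535]))
```

```text
0 [[0.5684 0.3175]
 [0.5536 0.1629]] [ 0.0755 -0.0798] [-0.0462 -0.0458]
0.01 [[0.5668 0.3162]
 [0.5527 0.1688]] [ 0.074  -0.0741] [-0.0477 -0.0473]
tcp -0.15501104000000002 0.04277327999999997
[2.76 0.11 0.13] [ 2.75  0.13 -6.85]
```

Request:
{"fn": "carry_out", "kwargs": {
  "moves": [0.1,1.5,0,0,0,0.1,2.5,0,0,0,0.1,2.8,0,0,0,0.1,3.0,0,0,0,0.1,3.0,0,0,0]
}}

```text
time: 5.85
tool_pos: [0.4572, 0.2956, 0.0513]
tool_rot: [0.034, -0.706, 0.034, 0.706]
contact_force: [-1.4, 1.2, 0.4]
gripper_width: 0.268
```

Run:
```python
from h import *
say()
```

```text
t5.85 pos [0.4572 0.2956 0.0513] yaw y-axis deg -95.55 xaxis [-0.e+00 -2.e-04 -1.e+00] F [-1.4  1.2  0.4] T [-0.06  0.02 -0.07] g 0.268 j [ 0.44  0.06  1.94 -0.    1.14  2.1 ]
```

Request:
{"fn": "carry_out", "kwargs": {
  "moves": [0.1,0.1,0,0,0,0.1,0.15,0,0,0,0.1,0.15,0,0,0]
}}

```text
time: 6.1
tool_pos: [0.4576, 0.2957, 0.0505]
tool_rot: [-0.035, 0.707, -0.034, -0.706]
contact_force: [-2.4, -0.3, 1.1]
gripper_width: 0.27
```

Run:
```python
from h import *
say()
```

```text
t6.10 pos [0.4576 0.2957 0.0505] yaw y-axis deg -95.56 xaxis [ 1.2e-03  6.0e-04 -1.0e+00] F [-2.4 -0.3  1.1] T [ 0.   -0.13  0.01] g 0.27 j [0.44 0.06 1.94 0.   1.14 2.1 ]
```

Request:
{"fn": "carry_out", "kwargs": {
  "moves": [0.1,0.15,0,0,0,0.1,0.15,0,-0.6,0,0.1,0.15,0,-1.5,0,0.1,0.15,0,-2.5,0,0.1,0.15,0,-3.5,0,0.1,0.15,0,-4.5,0,0.1,0.15,0,-5.5,0,0.1,0.15,0,-6.4,0,0.1,0.15,0,-7,0,0.1,0.15,0,-7,0]
}}

```text
time: 6.93
tool_pos: [0.5299, 0.2886, 0.0496]
tool_rot: [-0.035, 0.707, -0.034, -0.705]
contact_force: [0.2, 0.0, 4.9]
gripper_width: 0.274
```

Run:
```python
from h import *
say(); p=status.state()['tool_pos'][:2]
s=np.array([.9952,-.0976]);l=np.array([.0976,.9952]);b=np.array([.607,.2379]); print((p-b)@s+.121,(p-b)@l)
shot('wrist','w8'); im,_=shot('scene','s8'); cv2.imwrite('pics/s8z.png',cv2.resize(im[90:190,220:360],None,fx=5,fy=5,interpolation=cv2.INTER_CUBIC))
```

```text
t6.93 pos [0.5299 0.2886 0.0496] yaw y-axis deg -95.63 xaxis [ 0.0031  0.0011 -1.    ] F [0.2 0.  4.9] T [ 0.03 -0.39  0.02] g 0.274 j [ 0.38  0.19  1.8  -0.    1.15  2.04]
0.039282513269113806 0.042973221163849336
```

View pics/w8.png

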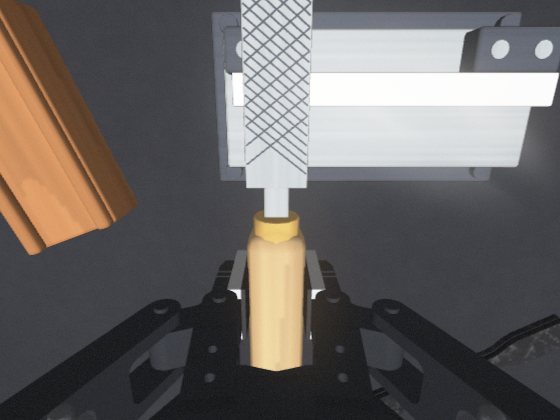

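View pics/s8z.png

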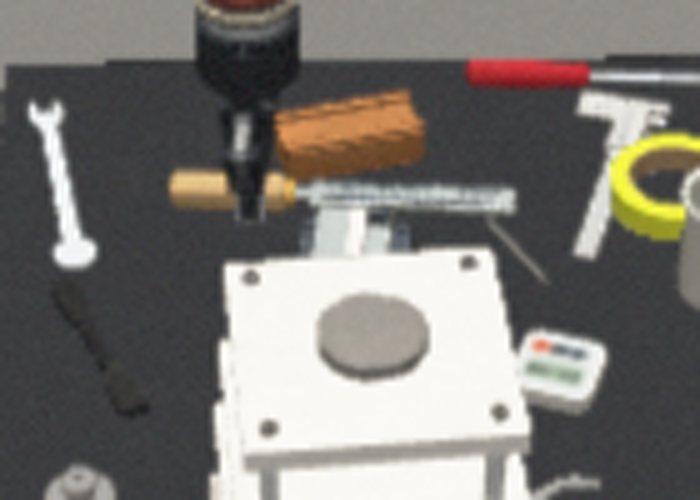

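Request:
{"fn": "carry_out", "kwargs": {
  "moves": [0.1,-1,0,0,0,0.1,-3,0,0,0,0.1,-3.2,0,0,0,0.1,-3.2,0,0,0,0.1,-3.2,1.5,2.5,0,0.1,-3.2,3,5,0,0.1,-3.2,4.3,7.3,0,0.1,-3.2,4.3,7.3,0,0.1,-3.2,4.3,7.3,0,0.1,-1.2,4.3,7.3,0,0.1,-0.6,4.3,7.3,0,0.1,-0.6,4.3,7.3,0]
}}

```text
time: 8.03
tool_pos: [0.4488, 0.2524, 0.052]
tool_rot: [0.034, -0.705, 0.035, 0.708]
contact_force: [-0.6, -0.1, -1.7]
gripper_width: 0.266
```

```bash
cat >> h.py <<'E'
def rel():
    p=status.state()['tool_pos'][:2]
    s=np.array([.9952,-.0976]);l=np.array([.0976,.9952]);b=np.array([.607,.2379]); print('blade rel bar s,l mm',1000*((p-b)@s+.121),1000*(p-b)@l)
E
python3 - <<'E'
from h import *
say(); rel(); shot('wrist','w9')
E
```

```text
t8.03 pos [0.4488 0.2524 0.052 ] yaw y-axis deg -95.58 xaxis [-0.0045 -0.0017 -1.    ] F [-0.6 -0.1 -1.7] T [ 0.09  0.17 -0.01] g 0.266 j [ 0.37 -0.01  2.01  0.    1.15  2.04]
blade rel bar s,l mm -37.87961612385804 -1.0457330985450406
```

View pics/w9.png

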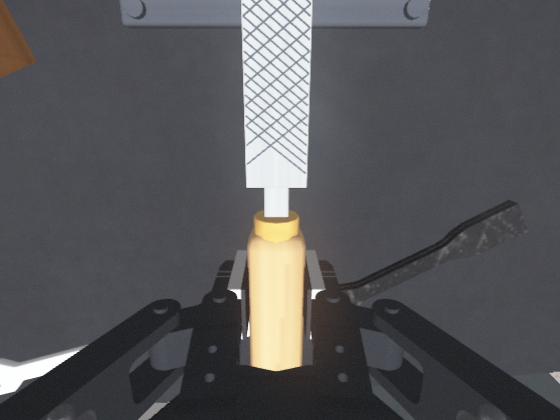

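Request:
{"fn": "carry_out", "kwargs": {
  "moves": [0.1,0.4,0,0,0,0.1,0.6,0,0,0,0.1,0.65,0,0,0,0.1,0.65,0,-0.7,0,0.1,0.65,0,-1.8,0,0.1,0.65,0,-2.9,0,0.1,0.65,0,-4,0,0.1,0.65,0,-5.1,0,0.1,0.65,0,-6.2,0,0.1,0.65,0,-7.1,0,0.1,0.65,0,-7.5,0,0.1,0.65,0,-7.5,0]
}}

```text
time: 9.08
tool_pos: [0.5279, 0.2457, 0.0495]
tool_rot: [-0.035, 0.708, -0.034, -0.705]
contact_force: [-0.2, -0.4, 6.3]
gripper_width: 0.272
```

Run:
```python
from h import *
say(); rel(); shot('wrist','w10')
```

```text
t9.08 pos [0.5279 0.2457 0.0495] yaw y-axis deg -95.62 xaxis [ 0.0038  0.001  -1.    ] F [-0.2 -0.4  6.3] T [-0.05 -0.39 -0.07] g 0.272 j [ 0.31  0.14  1.85 -0.    1.14  1.98]
blade rel bar s,l mm 41.48459479639345 0.02728730971953472
```

View pics/w10.png

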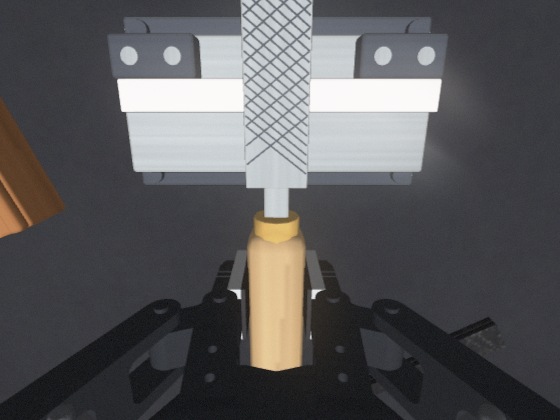

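Request:
{"fn": "carry_out", "kwargs": {
  "moves": [0.1,-1,0,0,0,0.1,-3,0,0,0,0.1,-3.2,0,0,0,0.1,-3.2,0,0,0,0.1,-3.2,1.5,2.5,0,0.1,-3.2,3,5,0,0.1,-3.2,4.2,7.5,0,0.1,-3.2,4.2,7.5,0,0.1,-3.2,4.2,7.5,0,0.1,-1.2,4.2,7.5,0,0.1,-0.6,4.2,7.5,0,0.1,-0.6,4.2,7.5,0]
}}

```text
time: 10.13
tool_pos: [0.4447, 0.2107, 0.0516]
tool_rot: [0.034, -0.705, 0.035, 0.708]
contact_force: [-0.3, -0.5, -2.0]
gripper_width: 0.272
```

Run:
```python
from h import *
say(); rel(); shot('wrist','w11')
```

```text
t10.13 pos [0.4447 0.2107 0.0516] yaw y-axis deg -95.57 xaxis [-0.0045 -0.0013 -1.    ] F [-0.3 -0.5 -2. ] T [-0.    0.13  0.04] g 0.272 j [ 0.29 -0.06  2.06  0.    1.15  1.96]
blade rel bar s,l mm -37.89567810755706 -42.931495567429906
```

Request:
{"fn": "carry_out", "kwargs": {
  "moves": [0.1,0.4,0,0,0,0.1,0.6,0,0,0,0.1,0.65,0,0,0,0.1,0.65,0,-0.7,0,0.1,0.65,0,-1.8,0,0.1,0.65,0,-2.9,0,0.1,0.65,0,-4,0,0.1,0.65,0,-5.1,0,0.1,0.65,0,-6.2,0,0.1,0.65,0,-7.1,0,0.1,0.65,0,-7.5,0,0.1,0.65,0,-7.5,0]
}}

```text
time: 11.18
tool_pos: [0.5239, 0.2038, 0.049]
tool_rot: [-0.035, 0.708, -0.034, -0.705]
contact_force: [-0.3, -0.1, 6.1]
gripper_width: 0.271
```

Run:
```python
from h import *
say(); rel(); shot('wrist','w12')
```

```text
t11.18 pos [0.5239 0.2038 0.049 ] yaw y-axis deg -95.62 xaxis [ 3.8e-03  7.0e-04 -1.0e+00] F [-0.3 -0.1  6.1] T [-0.08 -0.29 -0.05] g 0.271 j [ 0.24  0.1   1.9  -0.    1.14  1.91]
blade rel bar s,l mm 41.59354179432556 -42.08726629138956
```

View pics/w12.png

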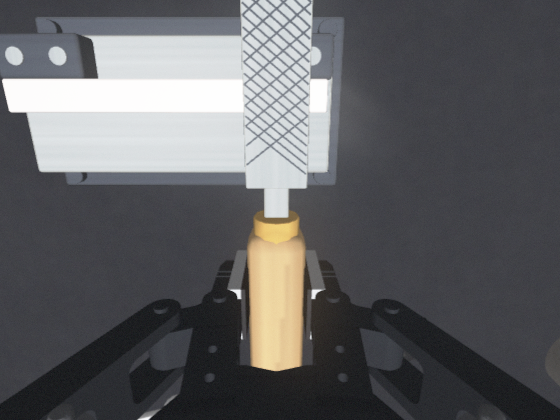

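Run:
```python
from h import *
print(to([.4922,.3722,.0845]))
```

```text
[ -3.56 -16.46   4.78]
```

Request:
{"fn": "carry_out", "kwargs": {
  "moves": [0.1,-1,0,0,0,0.1,-3,0,0,0,0.1,-4,0,0,0,0.1,-4,0,0,0,0.1,-4,-3.5,1,-0.1,0.1,-4,-7,2,-0.2,0.1,-4,-10.5,3,-0.3,0.1,-4,-14,4,-0.377,0.1,-4,-16.5,4.8,-0.377,0.1,-4,-16.5,4.8,-0.377,0.1,-4,-16.5,4.8,-0.377,0.1,-4,-16.5,4.8,-0.377]
}}

```text
time: 12.23
tool_pos: [0.4883, 0.372, 0.0862]
tool_rot: [-0.099, -0.7, -0.098, 0.701]
contact_force: [-0.4, -0.5, -1.5]
gripper_width: 0.268
```

Run:
```python
from h import *
say(); shot('wrist','w13'); print(to([.4922,.3722,.0249]))
```

```text
t12.23 pos [0.4883 0.372  0.0862] yaw y-axis deg -73.97 xaxis [-0.0014 -0.0013 -1.    ] F [-0.4 -0.5 -1.5] T [-0.07  0.09 -0.  ] g 0.268 j [ 0.53  0.17  1.76 -0.    1.22  1.82]
[ 6.15  0.04 -0.37]
```

View pics/w13.png

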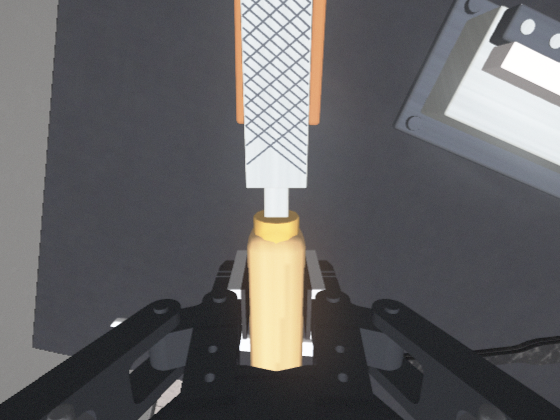

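Request:
{"fn": "carry_out", "kwargs": {
  "moves": [0.1,0,0,-0.35,0,0.1,2,0,-0.35,0,0.1,4,0,-0.35,0,0.1,5.4,0,-0.35,0,0.1,6,0,-0.35,0,0.1,6.1,0,-0.35,0,0.1,6.1,0,-0.35,0]
}}

```text
time: 12.87
tool_pos: [0.4925, 0.3734, 0.0264]
tool_rot: [0.098, 0.7, 0.098, -0.7]
contact_force: [-0.2, 1.2, -1.9]
gripper_width: 0.273
```

Run:
```python
from h import *
say(); shot('wrist','w14')
```

```text
t12.87 pos [0.4925 0.3734 0.0264] yaw y-axis deg -74.0 xaxis [ 1.e-04  1.e-04 -1.e+00] F [-0.2  1.2 -1.9] T [-0.03  0.11  0.02] g 0.273 j [0.53 0.25 1.77 0.   1.12 1.82]
```

View pics/w14.png

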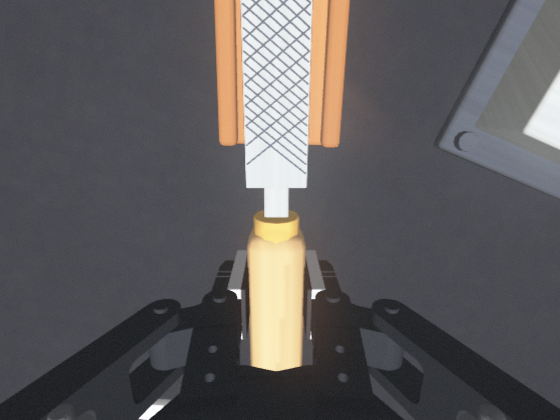

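Request:
{"fn": "carry_out", "kwargs": {
  "moves": [0.1,0.15,0,0,0,0.1,0.15,0,0,0,0.6,0.15,0,0,0,1,0.15,0,0,0,1,0.15,0,0,0,1,0.15,0,0,0,1,-4,0,0,0,1,-8,0,0,0,1,-16,0,0,0,1,-24,0,0,0,1,-24,0,0,0]
}}

```text
time: 13.83
tool_pos: [0.4918, 0.3735, 0.2335]
tool_rot: [0.099, 0.7, 0.099, -0.7]
contact_force: [0.9, 1.4, -1.4]
gripper_width: 0.998
```

Run:
```python
from h import *
say(); im,ci=shot('wrist','w15'); 
[print(rect(ci,c,.0435),cv2.boundingRect(c)) for c in blobs(im,(8,80,90),(25,255,255),(100,0,400,300))]
```

```text
t13.83 pos [0.4918 0.3735 0.2335] yaw y-axis deg -73.97 xaxis [ 4.e-04  2.e-04 -1.e+00] F [ 0.9  1.4 -1.4] T [ 0.06 -0.05  0.04] g 0.998 j [0.53 0.04 1.64 0.   1.47 1.82]
((482.0, 370.8), 16.3, (92.3, 23.1)) (264, 146, 24, 88)
((604.8, 387.0), 15.2, (99.5, 13.5)) (289, 0, 17, 119)
((595.3, 419.9), 15.4, (99.4, 8.6)) (254, 0, 10, 119)
```

View pics/w15.png

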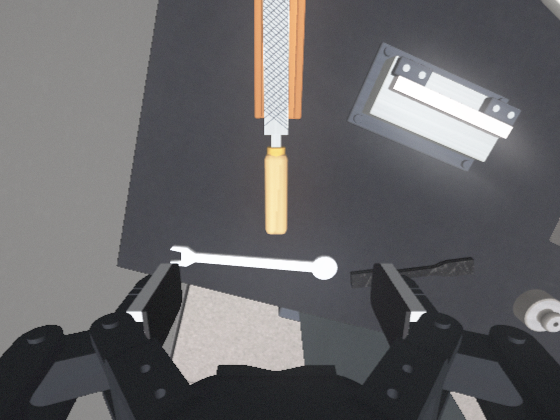

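Run:
```python
from h import *
im,ci=load('w1')
print('sticks');[print(rect(ci,c,.008),cv2.boundingRect(c)) for c in blobs(im,(8,80,90),(25,255,255),(180,60,300,190))]
print('battens');[print(rect(ci,c,.018),cv2.boundingRect(c)) for c in blobs(im,(8,80,90),(25,255,255),(270,0,420,100),20)]
print('bars');
for v in (200,225): [print(rect(ci,c,.034),cv2.boundingRect(c)) for c in blobs(im,(0,0,v),(179,60,255),(280,0,420,80))]
z=cv2.resize(im[0:190,170:410],None,fx=3,fy=3,interpolation=cv2.INTER_CUBIC); cv2.imwrite('pics/w1z.png',z)
```

```text
sticks
((413.7, -275.3), -2.9, (99.1, 10.5)) (252, 97, 26, 74)
((417.0, -183.6), 13.2, (98.7, 11.1)) (190, 77, 14, 78)
battens
((513.5, -385.6), 4.8, (25.7, 9.2)) (361, 65, 12, 22)
((506.5, -310.5), 4.5, (24.4, 8.7)) (302, 57, 10, 22)
((558.1, -382.2), 4.2, (31.5, 8.9)) (369, 22, 12, 29)
((550.4, -307.2), 4.5, (31.3, 8.3)) (308, 14, 11, 29)
((594.5, -379.5), -77.4, (9.2, 5.2)) (378, 0, 9, 6)
bars
((529.5, -348.3), -84.2, (120.0, 12.3)) (294, 42, 101, 23)
((576.8, -345.7), -84.1, (119.9, 12.2)) (301, 0, 105, 21)
((529.4, -348.0), -84.3, (119.1, 12.2)) (294, 42, 100, 23)
((576.7, -345.5), -84.1, (119.1, 12.0)) (301, 0, 104, 21)
```

View pics/w1z.png

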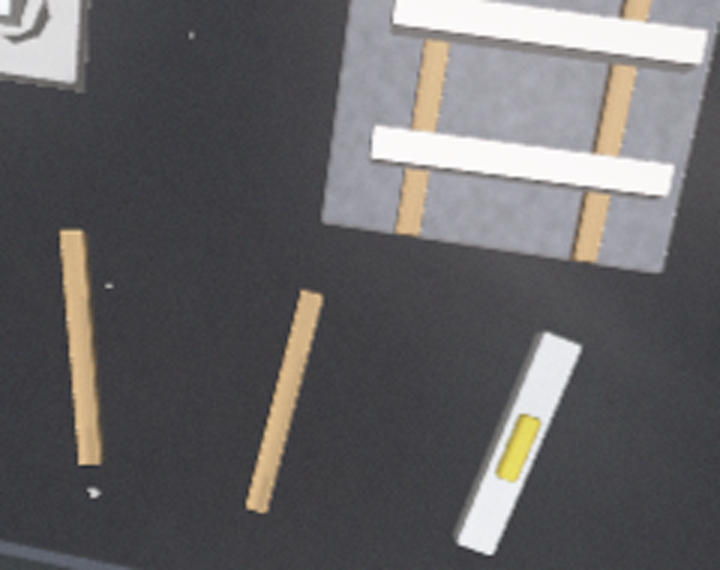

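Run:
```python
from h import *
im,ci=load('w1')
for z in (0,.03,.06): print(z,ray(ci,[[198,27],[28,5]],z).round(3))
a=np.radians(13.2); c=np.array([.417,-.1836]); print('cam at', c+.077*np.array([np.cos(a),np.sin(a)]))
im,ci=load('top0')if False else (cv2.imread('pics/top0.png'),imaging.camera_info('top'))
print(ray(ci,[[284,211],[284,217],[237,217],[232,165]],.234).round(3)); print(ray(ci,[[286,213]],.0).round(3))
say()
print(to([.40,-.19,.20]),to([.39,.19,.32]))
```

```text
0 [[ 0.524 -0.167  0.   ]
 [ 0.503  0.04   0.   ]]
0.03 [[ 0.52  -0.175  0.03 ]
 [ 0.5    0.019  0.03 ]]
0.06 [[ 0.515 -0.182  0.06 ]
 [ 0.497 -0.002  0.06 ]]
cam at [ 0.49196558 -0.16601698]
[[ 0.502 -0.155  0.234]
 [ 0.48  -0.154  0.234]
 [ 0.483  0.019  0.234]
 [ 0.679  0.037  0.234]]
[[ 0.518 -0.169  0.   ]]
t13.88 pos [0.4957 0.3759 0.2451] yaw y-axis deg -73.95 xaxis [ 0.0146  0.0085 -0.9999] F [3.  1.5 6.7] T [ 0.14 -0.13 -0.01] g 1.001 j [ 0.53  0.03  1.62 -0.    1.47  1.82]
[ 3.88 51.76 24.91] [-7.81 14.91 15.17]
```

Request:
{"fn": "carry_out", "kwargs": {
  "moves": [1,-8,15,15,0,1,-8,15,15,0,1,-8,15,15,0,1,-8,15,15,0,1,-8,15,15,0,1,-8,51,26,0,1,-8,51,26,0,1,-8,51,26,0,1,-8,51,26,0,1,-8,51,26,0,1,-8,51,26,0,1,-8,51,26,0]
}}

```text
time: 14.88
tool_pos: [0.3862, -0.0902, 0.31]
tool_rot: [0.099, 0.701, 0.098, -0.7]
contact_force: [0.1, 0.3, 0.5]
gripper_width: 1.002
```

Run:
```python
from h import *
say(); print(to([.45,-.33,.28]))
```

```text
t14.88 pos [ 0.3862 -0.0902  0.31  ] yaw y-axis deg -73.96 xaxis [ 1.9e-03 -7.0e-04 -1.0e+00] F [0.1 0.3 0.5] T [ 0.01 -0.02 -0.  ] g 1.002 j [-0.42 -0.56  2.01  0.    1.7   0.87]
[ 3.03 24.8   0.5 ]
```

Request:
{"fn": "carry_out", "kwargs": {
  "moves": [1,3,24.8,0.5,0.33,1,3,24.8,0.5,0.33,1,3,24.8,0.5,0.33,1,3,24.8,0.5,0.33,1,3,24.8,0.5,0.33,1,3,24.8,0.5,0.33,1,3,24.8,0.5,0.33,1,3,24.8,0.5,0.33]
}}

```text
time: 15.55
tool_pos: [0.4501, -0.3295, 0.2777]
tool_rot: [0.02, -0.706, 0.018, 0.708]
contact_force: [-0.8, -0.3, 0.1]
gripper_width: 1.001
```

Run:
```python
from h import *
say(); im,ci=shot('wrist','w16')
print('tan');[print(rect(ci,c,.018),rect(ci,c,.008),cv2.boundingRect(c)) for c in blobs(im,(8,80,90),(25,255,255),(0,0,560,260),40)]
print('bars');[print(rect(ci,c,.034),cv2.boundingRect(c)) for c in blobs(im,(0,0,225),(179,60,255),(0,0,560,260))]
```

```text
t15.55 pos [ 0.4501 -0.3295  0.2777] yaw y-axis deg -93.02 xaxis [-0.0025  0.0026 -1.    ] F [-0.8 -0.3  0.1] T [-0.02 -0.03 -0.03] g 1.001 j [-0.77 -0.13  1.72  0.    1.55  0.86]
tan
((420.1, -187.9), 13.1, (97.5, 12.1)) ((417.4, -184.2), 13.1, (100.0, 12.4)) (146, 160, 37, 73)
((417.2, -276.9), -3.0, (97.6, 10.6)) ((414.4, -275.5), -3.0, (100.1, 10.9)) (231, 157, 11, 76)
((506.7, -311.3), 4.3, (23.9, 8.7)) ((506.2, -310.7), 4.3, (24.5, 8.9)) (254, 110, 10, 22)
((513.5, -385.9), 4.6, (25.2, 9.1)) ((513.2, -387.2), 4.6, (25.8, 9.3)) (318, 100, 10, 23)
((549.3, -307.8), 4.6, (33.7, 8.4)) ((549.9, -307.1), 4.6, (34.5, 8.6)) (247, 66, 12, 33)
((557.0, -382.5), 4.4, (33.7, 9.0)) ((557.7, -383.7), 4.4, (34.6, 9.2)) (314, 55, 11, 33)
((592.6, -304.4), 5.7, (21.9, 8.7)) ((594.3, -303.7), 5.7, (22.4, 8.9)) (241, 29, 11, 23)
((599.3, -379.2), 4.2, (20.6, 9.7)) ((601.2, -380.3), 4.2, (21.1, 10.0)) (310, 18, 11, 23)
bars
((398.1, -376.0), -7.8, (40.4, 14.2)) (310, 194, 14, 33)
((452.0, -383.1), -7.3, (35.9, 14.6)) (315, 151, 16, 31)
((529.1, -348.1), -84.2, (118.6, 11.2)) (236, 85, 108, 28)
((576.4, -345.6), -84.1, (118.8, 11.2)) (230, 37, 113, 30)
((572.0, -560.0), -87.0, (156.0, 99.1)) (414, 0, 146, 101)
((578.4, -70.7), 5.0, (117.4, 112.1)) (0, 0, 96, 129)
((576.6, -65.7), -17.3, (122.2, 50.7)) (0, 0, 48, 119)
```

View pics/w16.png

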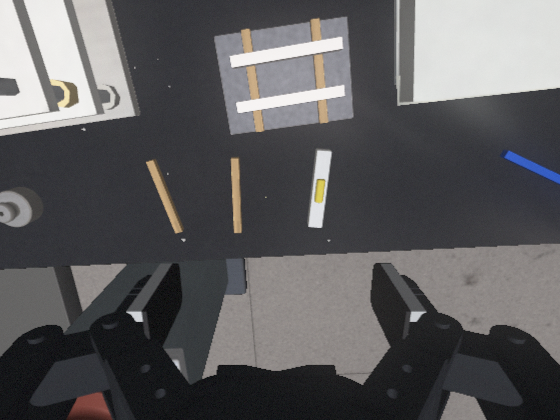

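Run:
```python
from h import *
print(to([.4139,-.2754,.06]),to([.4139,-.2754,.011]))
```

```text
[21.89 -5.08  3.88] [26.79 -5.07  3.88]
```

Request:
{"fn": "carry_out", "kwargs": {
  "moves": [0.6,4,-5.1,3.8,0,0.6,8,-5.1,3.8,0,0.6,12,-5.1,3.8,0,0.6,16,-5.1,3.8,0,0.6,20,-5.1,3.8,0,0.6,21,-5.1,3.8,0,0.6,21,-5.1,3.8,0,0.6,21,-5.1,3.8,0]
}}

```text
time: 16.27
tool_pos: [0.4146, -0.2737, 0.0695]
tool_rot: [0.018, -0.706, 0.017, 0.707]
contact_force: [0.6, -0.1, 1.0]
gripper_width: 0.599
```

Run:
```python
from h import *
say(); im,ci=shot('wrist','w17'); print(to([.4139,-.2754,.011]))
[print(rect(ci,c,.01),cv2.boundingRect(c)) for c in blobs(im,(8,80,90),(25,255,255),(150,0,400,360),40)]
```

```text
t16.27 pos [ 0.4146 -0.2737  0.0695] yaw y-axis deg -92.79 xaxis [-0.0012  0.0012 -1.    ] F [ 0.6 -0.1  1. ] T [ 0.   -0.01  0.05] g 0.599 j [-0.73 -0.08  2.05  0.    1.18  0.89]
[6.07 0.02 0.23]
((392.0, -192.1), 12.0, (46.1, 13.8)) (150, 233, 24, 65)
((414.4, -275.3), -3.0, (99.2, 10.1)) (271, 151, 17, 147)
((505.4, -307.7), 24.9, (26.9, 8.9)) (327, 45, 21, 50)
```

View pics/w17.png

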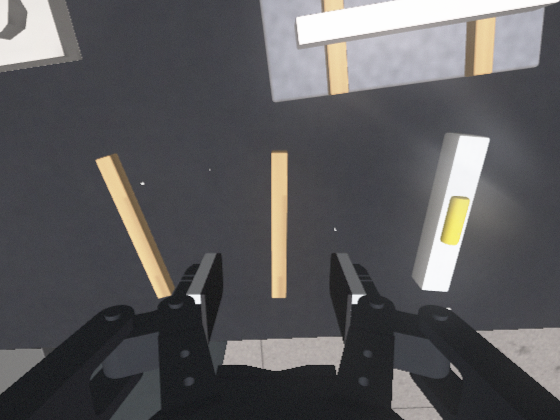

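Request:
{"fn": "carry_out", "kwargs": {
  "moves": [0.6,3,0,0.2,0,0.6,5,0,0.2,0,0.6,5.9,0,0.2,0,0.6,5.9,0,0.2,0,0.6,5.9,0,0.2,0,0,5.9,0,0.2,0,0,5.9,0,0.2,0,0,5.9,0,0.2,0,0,5.9,0,0.2,0,0,5.9,0,0.2,0]
}}

```text
time: 17.15
tool_pos: [0.4139, -0.2759, 0.0121]
tool_rot: [-0.017, 0.707, -0.018, -0.706]
contact_force: [-1.0, 0.9, 5.5]
gripper_width: 0.09
```

Run:
```python
from h import *
say(); im,ci=shot('wrist','w18')
```

```text
t17.15 pos [ 0.4139 -0.2759  0.0121] yaw y-axis deg -92.88 xaxis [ 0.0016 -0.0015 -1.    ] F [-1.   0.9  5.5] T [0.13 0.14 0.04] g 0.09 j [-0.74  0.01  2.07 -0.    1.06  0.88]
```

View pics/w18.png

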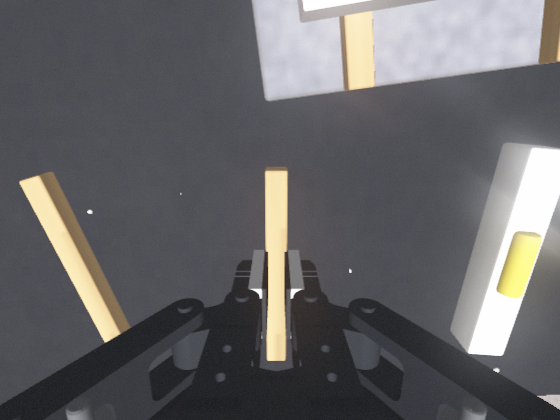

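Run:
```python
from h import *
print(to([.5556,-.3832,.09]),to([.5556,-.3832,.047]))
```

```text
[ -7.75  10.02 -14.7 ] [ -3.45  10.01 -14.69]
```

Request:
{"fn": "carry_out", "kwargs": {
  "moves": [0,-1.5,0,0,0,0,-4.5,0,0,0,0,-8,1,-2,0,0,-8,3.5,-5,-0.13,0,-8,6,-8.5,-0.13,0,-8,8.5,-12,-0.13,0,-8,10,-14.7,-0.13,0,-8,10,-14.7,-0.13,0,-8,10,-14.7,-0.13,0,-8,10,-14.7,-0.13]
}}

```text
time: 18.03
tool_pos: [0.5543, -0.3818, 0.0899]
tool_rot: [-0.028, -0.706, -0.029, 0.707]
contact_force: [0.8, 0.2, -1.1]
gripper_width: 0.086
```

Run:
```python
from h import *
say(); im,ci=shot('wrist','w19'); print(to([.5556,-.3832,.047]))
```

```text
t18.03 pos [ 0.5543 -0.3818  0.0899] yaw y-axis deg -85.42 xaxis [-0.0014  0.0012 -1.    ] F [ 0.8  0.2 -1.1] T [0.03 0.05 0.02] g 0.086 j [-0.71  0.29  1.61 -0.    1.25  0.78]
[ 4.32  0.18 -0.15]
```

View pics/w19.png

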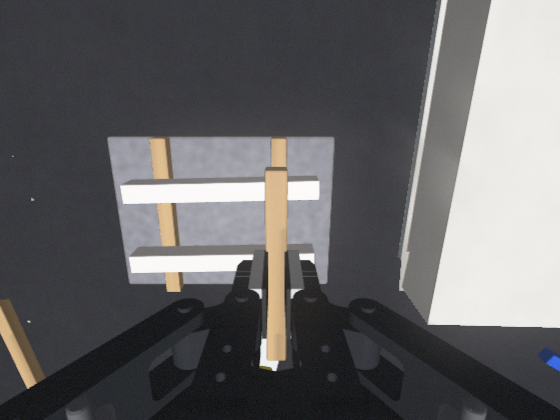

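Request:
{"fn": "carry_out", "kwargs": {
  "moves": [0,2,0.15,-0.15,0,0,3.7,0.15,-0.15,0,0,4.1,0.15,-0.15,0,0,4.2,0.15,-0.15,0,0,4.2,0.15,-0.15,0]
}}

```text
time: 18.5
tool_pos: [0.556, -0.3833, 0.0489]
tool_rot: [-0.028, -0.706, -0.028, 0.707]
contact_force: [0.1, 0.4, -0.2]
gripper_width: 0.089
```

Run:
```python
from h import *
say(); im,ci=shot('wrist','w20'); print(to([.5556,-.3832,.046]))
```

```text
t18.50 pos [ 0.556  -0.3833  0.0489] yaw y-axis deg -85.43 xaxis [-3.e-04  2.e-04 -1.e+00] F [ 0.1  0.4 -0.2] T [ 0.    0.04 -0.01] g 0.089 j [-0.71  0.34  1.62 -0.    1.18  0.78]
[ 0.38 -0.06  0.09]
```

View pics/w20.png

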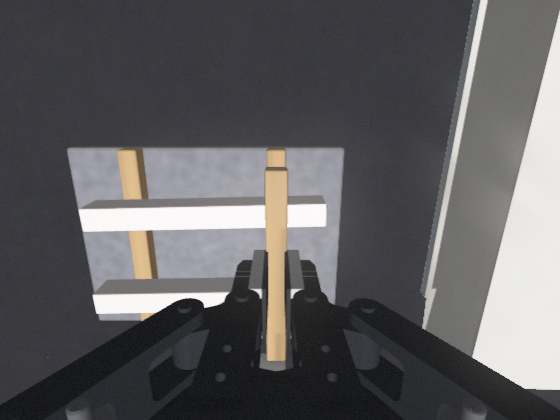

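Request:
{"fn": "carry_out", "kwargs": {
  "moves": [0,0.25,0,0,0,0,0.3,0,0,0,0,0.3,0,0,0]
}}

```text
time: 18.8
tool_pos: [0.5567, -0.3839, 0.0463]
tool_rot: [0.028, 0.707, 0.028, -0.706]
contact_force: [-0.4, 0.2, -0.1]
gripper_width: 0.092
```

Run:
```python
from h import *
say()
```

```text
t18.80 pos [ 0.5567 -0.3839  0.0463] yaw y-axis deg -85.43 xaxis [ 7.e-04 -6.e-04 -1.e+00] F [-0.4  0.2 -0.1] T [ 0.02 -0.01  0.  ] g 0.092 j [-0.71  0.35  1.62 -0.    1.18  0.78]
```

Request:
{"fn": "carry_out", "kwargs": {
  "moves": [0,0.05,0,0,0,0.2,0.05,0,0,0,0.35,0.05,0,0,0,0.35,0.05,0,0,0,0.35,-2,0,0,0,0.35,-5,0,0,0,0.5,-9,0,0,0,0.5,-13,0,0,0,0.5,-15,0,0,0,0.5,-15,0,0,0]
}}

```text
time: 19.63
tool_pos: [0.5593, -0.3861, 0.2041]
tool_rot: [0.031, 0.71, 0.025, -0.703]
contact_force: [0.7, -0.8, 0.9]
gripper_width: 0.501
```

Run:
```python
from h import *
say(); im,ci=shot('wrist','w21'); print('target A above',to([.4172,-.1839,.09]))
print('tan');[print(rect(ci,c,.044),rect(ci,c,.018),cv2.boundingRect(c)) for c in blobs(im,(8,80,90),(25,255,255),(0,0,560,360),40)]
print('bars');[print(rect(ci,c,.034),cv2.boundingRect(c)) for c in blobs(im,(0,0,225),(179,60,255),(0,0,400,330))]
```

```text
t19.63 pos [ 0.5593 -0.3861  0.2041] yaw y-axis deg -85.43 xaxis [ 0.0097 -0.0083 -0.9999] F [ 0.7 -0.8  0.9] T [ 0.    0.   -0.03] g 0.501 j [-0.71  0.19  1.52  0.    1.42  0.78]
target A above [ 10.84 -21.24  12.5 ]
tan
((444.4, -205.9), 13.2, (85.9, 13.9)) ((427.7, -190.6), 13.2, (93.4, 15.1)) (69, 248, 36, 76)
((515.1, -317.4), 4.3, (15.5, 9.8)) ((504.5, -312.0), 4.3, (16.8, 10.7)) (195, 222, 11, 16)
((554.5, -314.3), 4.5, (27.7, 9.0)) ((547.4, -308.7), 4.5, (30.2, 9.8)) (191, 175, 12, 30)
((560.3, -383.3), 4.3, (104.1, 8.8)) ((553.7, -383.7), 4.3, (113.3, 9.6)) (267, 132, 10, 110)
((595.3, -311.2), 4.6, (23.0, 9.4)) ((591.8, -305.3), 4.6, (25.0, 10.2)) (188, 132, 12, 27)
bars
((436.6, -381.9), -7.6, (80.4, 15.4)) (248, 265, 29, 65)
((528.1, -335.1), -84.2, (92.3, 11.4)) (173, 209, 95, 13)
((534.8, -399.5), -85.6, (15.9, 10.4)) (278, 208, 17, 11)
((581.8, -396.3), -85.5, (17.0, 10.4)) (278, 160, 19, 12)
((575.2, -331.7), -84.1, (90.6, 11.3)) (170, 160, 97, 15)
((573.3, -155.3), 78.1, (46.6, 33.0)) (0, 134, 52, 43)
((596.7, -154.6), -76.4, (19.4, 7.7)) (13, 125, 21, 10)
((613.5, -479.7), 10.8, (222.9, 34.5)) (365, 0, 35, 248)
((674.6, -458.3), 3.0, (99.1, 1.7)) (362, 0, 14, 125)
```

View pics/w21.png

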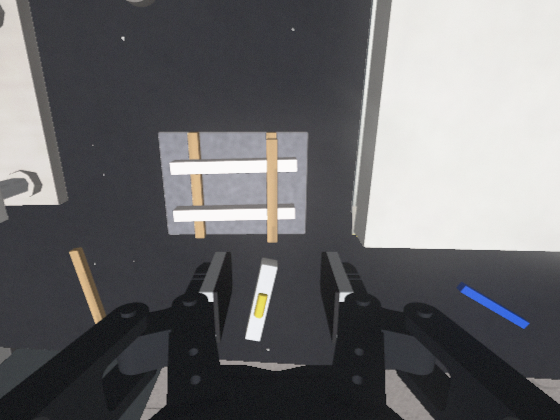

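Request:
{"fn": "carry_out", "kwargs": {
  "moves": [0.6,0,-21.2,12.5,-1.5,0.6,0,-21.2,12.5,-1.5,0.6,0,-21.2,12.5,-1.5,0.6,0,-21.2,12.5,-1.5,0.6,0,-21.2,12.5,-1.5,0.6,0,-21.2,12.5,-1.5,0.6,0,-21.2,12.5,-1.5,0.6,0,-21.2,12.5,-1.5,0.6,0,-21.2,12.5,-1.5,0.6,0,-21.2,12.5,-1.5,0.6,0,-21.2,12.5,-1.5,0.6,0,-21.2,12.5,-1.5]
}}

```text
time: 20.68
tool_pos: [0.414, -0.1817, 0.1933]
tool_rot: [0.502, 0.496, 0.505, -0.496]
contact_force: [-0.2, 0.6, -0.2]
gripper_width: 0.601
```

Run:
```python
from h import *
say(); im,ci=shot('wrist','w22');print(to([.4172,-.1839,.10]))
```

```text
t20.68 pos [ 0.414  -0.1817  0.1933] yaw y-axis deg 0.87 xaxis [-0.0032  0.0021 -1.    ] F [-0.2  0.6 -0.2] T [-0.03  0.02 -0.03] g 0.601 j [-0.58 -0.35  2.05 -0.    1.44 -0.59]
[9.33 0.35 0.25]
```

Request:
{"fn": "carry_out", "kwargs": {
  "moves": [0.6,0,0.3,0.2,-1.79,0.6,0,0.3,0.2,-1.79,0.6,0,0.3,0.2,-1.79,0.6,0,0.3,0.2,-1.79,0.6,0,0.3,0.2,-1.79,0.6,0,0.3,0.2,-1.79,0.6,2,0.3,0.2,-1.79,0.6,4,0.3,0.2,-1.79,0.6,6,0.3,0.2,-1.79,0.6,8,0.3,0.2,-1.79,0.6,9,0.3,0.2,-1.79,0.6,9,0.3,0.2,-1.79]
}}

```text
time: 21.73
tool_pos: [0.415, -0.1824, 0.1005]
tool_rot: [0.704, 0.022, 0.71, -0.019]
contact_force: [-0.6, 0.8, 0.0]
gripper_width: 0.601
```

Run:
```python
from h import *
say();
```

```text
t21.73 pos [ 0.415  -0.1824  0.1005] yaw y-axis deg 86.65 xaxis [-0.0077  0.005  -1.    ] F [-0.6  0.8  0. ] T [ 0.   -0.04 -0.01] g 0.601 j [-0.58 -0.24  2.12 -0.    1.26 -2.09]
```

Request:
{"fn": "carry_out", "kwargs": {
  "moves": [0.6,1,0,0,-0.29,0.6,2,0,0,-0.29,0.6,3,0,0,-0.29,0.6,3,0,0,-0.29,0.6,3,0,0,-0.29]
}}

```text
time: 22.15
tool_pos: [0.4167, -0.1835, 0.0739]
tool_rot: [0.702, -0.079, 0.704, 0.08]
contact_force: [0.5, -0.7, -0.3]
gripper_width: 0.599
```

Run:
```python
from h import *
say();  im,ci=shot('wrist','w23');print(to([.4172,-.1839,.012]))
[print(rect(ci,c,.01),cv2.boundingRect(c)) for c in blobs(im,(8,80,90),(25,255,255),(150,0,400,360),40)]
```

```text
t22.15 pos [ 0.4167 -0.1835  0.0739] yaw y-axis deg 102.91 xaxis [-0.0033  0.0022 -1.    ] F [ 0.5 -0.7 -0.3] T [-0.06 -0.01 -0.05] g 0.599 j [-0.58 -0.2   2.14  0.    1.2  -2.37]
[ 6.29  0.   -0.01]
```

View pics/w23.png

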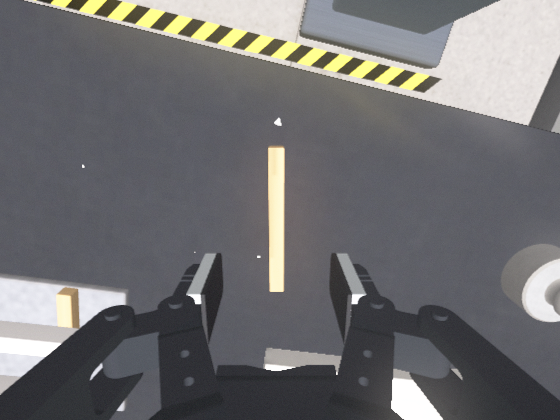

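Request:
{"fn": "carry_out", "kwargs": {
  "moves": [0.6,3,0,0,0,0.6,5,0,0,0,0.6,5.9,0,0,0,0.6,6.1,0,0,0,0.6,6.1,0,0,0,0,6.1,0,0,0,0,6.1,0,0,0,0,6.1,0,0,0,0,6.1,0,0,0,0,6.1,0,0,0]
}}

```text
time: 23.03
tool_pos: [0.4189, -0.1849, 0.016]
tool_rot: [0.703, -0.081, 0.702, 0.08]
contact_force: [-0.1, 0.9, 5.9]
gripper_width: 0.072
```

Run:
```python
from h import *
say();  im,ci=shot('wrist','w24');print(to([.5496,-.3074,.10]))
```

```text
t23.03 pos [ 0.4189 -0.1849  0.016 ] yaw y-axis deg 103.07 xaxis [ 0.0018 -0.0012 -1.    ] F [-0.1  0.9  5.9] T [0.16 0.15 0.04] g 0.072 j [-0.58 -0.09  2.16 -0.    1.07 -2.38]
[ -8.36 -14.9    9.97]
```

View pics/w24.png

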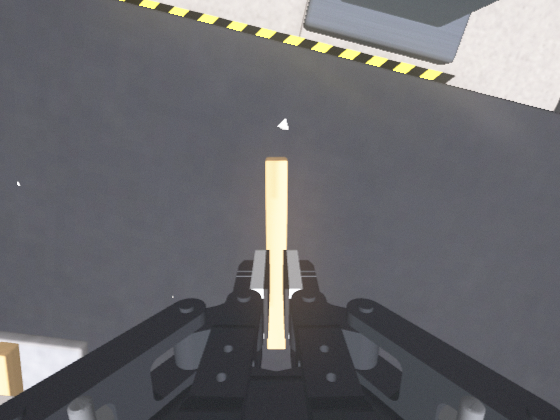

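Request:
{"fn": "carry_out", "kwargs": {
  "moves": [0,-1.5,0,0,0,0,-4.5,0,0,0,0,-8,0,0,0,0,-9,0,0,0,0,-9,0,0,0]
}}

```text
time: 23.5
tool_pos: [0.4204, -0.1859, 0.1087]
tool_rot: [0.705, -0.082, 0.7, 0.079]
contact_force: [-0.5, 0.5, -0.4]
gripper_width: 0.074
```

Run:
```python
from h import *
say();  im,ci=shot('wrist','w25');print(to([.5496,-.3074,.10]))
s=status.state();R=Rt(s)
for f,tp in (('w25',s['tool_pos']),):
  im,ci=load(f)
  # stick end pixels
  for row in (157,349):
    P=ray(ci,[[276,row]],tp[2]-.0025)[0]; print(row,1000*R.T@(P-tp))
```

```text
t23.50 pos [ 0.4204 -0.1859  0.1087] yaw y-axis deg 103.07 xaxis [ 0.0069 -0.0045 -1.    ] F [-0.5  0.5 -0.4] T [-0.03  0.04 -0.04] g 0.074 j [-0.58 -0.24  2.11  0.    1.26 -2.38]
[  0.67 -14.88   9.95]
157 [  2.36759992  -1.05496539 -52.22021847]
349 [ 2.62702012 -1.02805153 47.96651145]
```

View pics/w25.png

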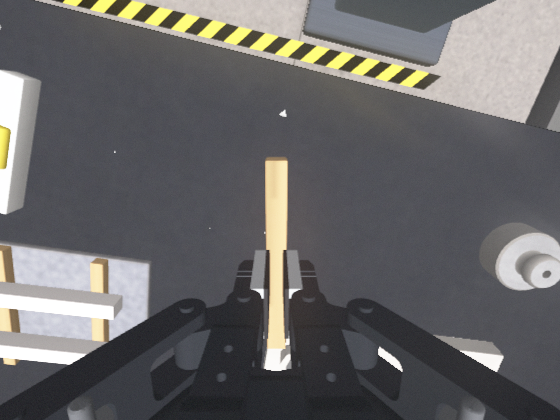

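Run:
```python
from h import *
print(to([.43,-.30,.10]),to([.5517,-.3082,.085]))
```

```text
[  0.64 -11.46  -1.53] [  2.18 -15.    10.14]
```

Request:
{"fn": "carry_out", "kwargs": {
  "moves": [0,0,-3.5,-0.5,0,0,0,-7,-1,0,0,0,-10.5,-1,0.07,0,0,-13,2,0.15,0,1,-14.5,5.5,0.15,0,2,-15,9,0.15,0,2.2,-15,10.1,0.15,0,2.2,-15,10.1,0.15,0,2.2,-15,10.1,0.15,0,2.2,-15,10.1,0.15]
}}

```text
time: 24.38
tool_pos: [0.5488, -0.307, 0.0814]
tool_rot: [0.706, -0.027, 0.707, 0.028]
contact_force: [-0.3, 0.2, 0.5]
gripper_width: 0.073
```

Run:
```python
from h import *
say();  im,ci=shot('wrist','w26');print(to([.5517,-.3082,.052]))
```

```text
t24.38 pos [ 0.5488 -0.307   0.0814] yaw y-axis deg 94.49 xaxis [-0.0023  0.0012 -1.    ] F [-0.3  0.2  0.5] T [-0.03  0.05 -0.03] g 0.073 j [-0.63  0.21  1.72 -0.    1.22 -2.28]
[ 3.01 -0.12  0.27]
```

View pics/w26.png

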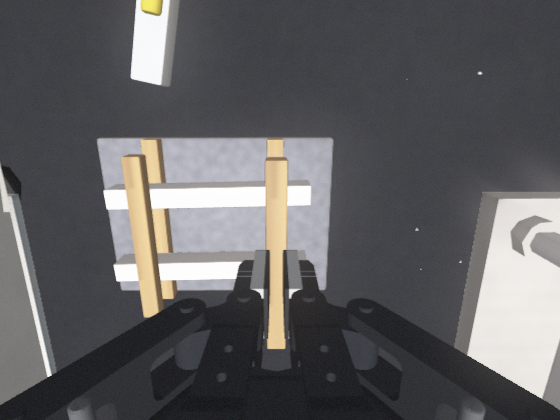

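Request:
{"fn": "carry_out", "kwargs": {
  "moves": [0,1.5,-0.1,0.25,0,0,2.5,-0.1,0.25,0,0,2.9,-0.1,0.25,0,0,3,-0.1,0.25,0,0,3,-0.1,0.25,0]
}}

```text
time: 24.85
tool_pos: [0.5521, -0.3081, 0.0516]
tool_rot: [0.706, -0.027, 0.707, 0.028]
contact_force: [0.0, 0.3, -1.2]
gripper_width: 0.074
```

Run:
```python
from h import *
say();  im,ci=shot('wrist','w27');print(to([.5517,-.3082,.049]))
```

```text
t24.85 pos [ 0.5521 -0.3081  0.0516] yaw y-axis deg 94.47 xaxis [-0.0015  0.001  -1.    ] F [ 0.   0.3 -1.2] T [-0.02  0.03  0.  ] g 0.074 j [-0.63  0.25  1.73 -0.    1.17 -2.28]
[ 0.34  0.02 -0.09]
```

View pics/w27.png

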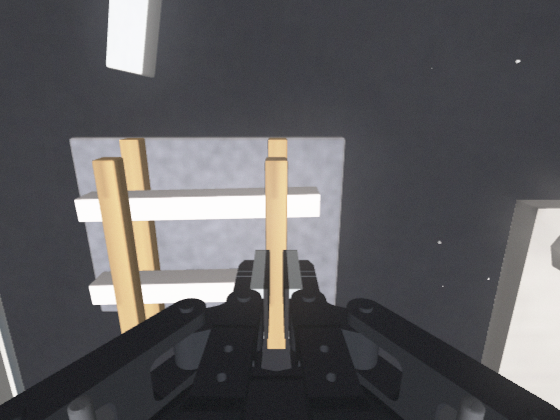

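Not yet in contact; lower in small steps.

Request:
{"fn": "carry_out", "kwargs": {
  "moves": [0,0.15,0,-0.05,0,0,0.25,0,-0.05,0,0,0.25,0,-0.05,0]
}}

```text
time: 25.15
tool_pos: [0.5525, -0.3085, 0.0503]
tool_rot: [0.707, -0.028, 0.706, 0.028]
contact_force: [0.2, 0.1, 0.3]
gripper_width: 0.073
```

Run:
```python
from h import *
say()
```

```text
t25.15 pos [ 0.5525 -0.3085  0.0503] yaw y-axis deg 94.48 xaxis [ 3.e-04 -2.e-04 -1.e+00] F [0.2 0.1 0.3] T [ 0.06 -0.03  0.02] g 0.073 j [-0.63  0.25  1.73  0.    1.16 -2.28]
```

Request:
{"fn": "carry_out", "kwargs": {
  "moves": [0.2,-0.05,0,0,0,0.35,-0.05,0,0,0,0.35,-0.05,0,0,0,0.35,-0.05,0,0,0,0.35,-2,0,0,0,0.35,-5,0,0,0,0.35,-9,0,0,0,0.35,-13,0,0,0,0.35,-17,0,0,0,0.35,-19,0,0,0,0.35,-19,0,0,0]
}}

```text
time: 26.07
tool_pos: [0.5551, -0.3103, 0.2486]
tool_rot: [0.71, -0.03, 0.703, 0.025]
contact_force: [-0.1, -0.3, 0.9]
gripper_width: 0.352
```

Run:
```python
from h import *
say();  im,ci=shot('wrist','w28');print(to([.5517,-.3082,.049]))
print('tan');[print(rect(ci,c,.044),cv2.boundingRect(c)) for c in blobs(im,(8,80,90),(25,255,255),(0,0,560,360),40)]
print('bars');[print(rect(ci,c,.034),cv2.boundingRect(c)) for c in blobs(im,(0,0,225),(179,60,255),(100,50,400,330))]
```

```text
t26.07 pos [ 0.5551 -0.3103  0.2486] yaw y-axis deg 94.48 xaxis [ 0.0106 -0.0076 -0.9999] F [-0.1 -0.3  0.9] T [0.   0.04 0.04] g 0.352 j [-0.63  0.06  1.58  0.    1.48 -2.28]
[19.58  0.25 -0.33]
tan
((546.4, -308.6), 4.4, (105.0, 9.9)) (275, 115, 10, 100)
((552.2, -380.5), 3.9, (105.4, 16.1)) (201, 115, 20, 100)
bars
((582.3, -397.2), -85.4, (15.3, 10.3)) (190, 186, 15, 10)
((571.6, -294.0), -85.4, (13.3, 10.3)) (285, 184, 13, 10)
((576.5, -344.6), -84.0, (64.4, 11.1)) (216, 184, 59, 11)
((534.4, -400.3), -85.4, (14.5, 10.6)) (188, 142, 14, 11)
((529.2, -348.4), -85.4, (64.6, 10.5)) (213, 141, 62, 11)
((524.1, -297.3), -85.4, (14.9, 10.5)) (285, 140, 15, 11)
((643.0, -489.1), -5.0, (232.8, 41.0)) (100, 132, 34, 187)
((452.3, -382.0), -8.0, (30.2, 14.2)) (204, 50, 19, 32)
```

View pics/w28.png

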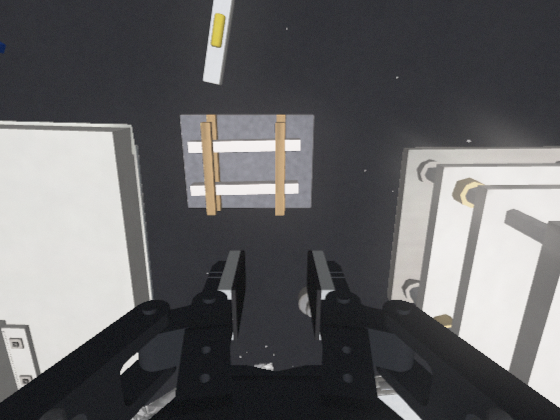

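Run:
```python
from h import *
print(to([.385,-.26,.32]),to([.385,.10,.32]), to([.385,.2,.32]))
```

```text
[ -7.65   6.22 -16.41] [ -7.81  42.11 -13.6 ] [ -7.86  52.08 -12.82]
```

Request:
{"fn": "carry_out", "kwargs": {
  "moves": [0.6,-7.5,3,-16.5,0.1,0.6,-7.5,3,-16.5,0.25,0.6,-7.5,3,-16.5,0.37,0.6,-7.5,3,-16.5,0.5,0.6,-7.5,6,-16.5,0.62,0.6,-7.5,52,-13,0.75,0.6,-7.5,52,-13,0.87,0.6,-7.5,52,-13,1,0.6,-7.5,52,-13,1.12,0.6,-7.5,52,-13,1.25,0.6,-7.5,52,-13,1.37,0.6,-7.5,52,-13,1.45]
}}

```text
time: 27.12
tool_pos: [0.3831, -0.01, 0.3131]
tool_rot: [0.567, 0.421, 0.569, -0.421]
contact_force: [0.1, -0.2, 0.3]
gripper_width: 0.603
```

Run:
```python
from h import *
say(); print(to([.385,.20,.30]), to([.605,.238,.25]))
```

```text
t27.12 pos [ 0.3831 -0.01    0.3131] yaw y-axis deg 16.93 xaxis [-2.8e-03  7.0e-04 -1.0e+00] F [ 0.1 -0.2  0.3] T [-0.01 -0.04  0.04] g 0.603 j [-0.22 -0.6   2.02  0.    1.72 -0.52]
[  1.33   6.3  -20.03] [  6.27  28.47 -17.25]
```

Request:
{"fn": "carry_out", "kwargs": {
  "moves": [0.6,1,6,-19,0.1,0.6,1,6,-19,0.2,0.6,1,6,-19,0.3,0.6,1,6,-19,0.3,0.6,6,26,-16,0.3,0.6,6,26,-16,0.3,0.6,6,26,-16,0.3,0.6,6,26,-16,0.3,0.6,6,26,-16,0.3,0.6,6,26,-16,0.3,0.6,6,26,-16,0.3,0.6,6,26,-16,0.3]
}}

```text
time: 28.12
tool_pos: [0.584, 0.218, 0.2523]
tool_rot: [-0.499, -0.498, -0.501, 0.501]
contact_force: [0.7, -0.5, 0.5]
gripper_width: 0.597
```

Run:
```python
from h import *
say(); im,ci=shot('wrist','w29'); shot('scene','s29')
[print(rect(ci,c,.056),cv2.boundingRect(c)) for c in blobs(im,(0,0,225),(179,60,255),(50,0,450,400))]
```

```text
t28.12 pos [0.584  0.218  0.2523] yaw y-axis deg 0.06 xaxis [-0.0053 -0.0014 -1.    ] F [ 0.7 -0.5  0.5] T [ 0.06 -0.04  0.04] g 0.597 j [ 0.24  0.05  1.6  -0.    1.5   0.24]
((584.5, -13.4), 0.3, (164.3, 43.1)) (210, 346, 134, 29)
((587.5, 40.7), 5.0, (145.6, 47.5)) (217, 303, 124, 42)
((732.9, 156.8), 70.1, (53.7, 53.7)) (383, 207, 61, 54)
((614.0, 238.3), 84.0, (123.4, 26.8)) (286, 95, 37, 122)
((587.9, 243.0), 84.0, (119.7, 22.9)) (268, 93, 31, 119)
((415.4, 326.5), -84.2, (110.8, 26.7)) (65, 0, 57, 127)
```

View pics/w29.png

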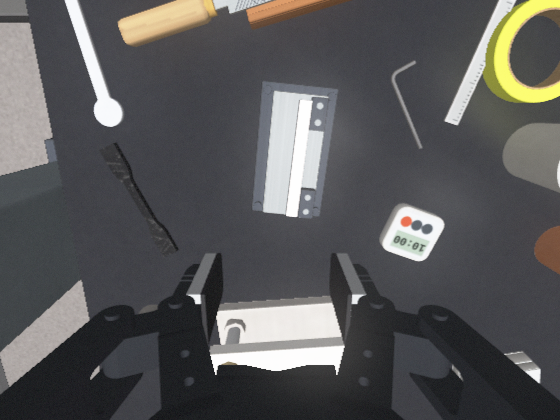

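Run:
```python
from h import *
im,ci=load('w29')
for v in (238,245,250):
  [print(v,rect(ci,c,.056),cv2.boundingRect(c)) for c in blobs(im,(0,0,v),(179,60,255),(250,80,335,220))]
say(); print(to([.606,.238,.12]))
```

```text
238 ((606.6, 236.8), 84.1, (118.9, 12.2)) (286, 100, 26, 117)
245 ((606.2, 236.8), 84.0, (118.8, 11.4)) (286, 100, 26, 117)
250 ((606.3, 236.8), 84.1, (118.6, 10.8)) (287, 100, 25, 117)
t28.22 pos [0.5839 0.2178 0.2547] yaw y-axis deg 0.04 xaxis [-1.3e-03 -4.0e-04 -1.0e+00] F [ 0.  -0.  -0.5] T [-0.02 -0.03 -0.01] g 0.6 j [ 0.24  0.04  1.6  -0.    1.5   0.24]
[13.47  2.23 -2.02]
```

Request:
{"fn": "carry_out", "kwargs": {
  "moves": [0.6,4,2.4,-1.9,0.1,0.6,8,2.4,-1.9,0.1,0.6,12,2.4,-1.9,0.1,0.6,14,2.4,-1.9,0.1,0.6,14,2.4,-1.9,0.1,0.6,14,2.4,-1.9,0.1]
}}

```text
time: 28.72
tool_pos: [0.6074, 0.2366, 0.1149]
tool_rot: [-0.474, -0.524, -0.475, 0.525]
contact_force: [-0.8, -0.1, 0.2]
gripper_width: 0.603
```

Run:
```python
from h import *
say(); im,ci=shot('wrist','w30')
for v in (238,245):
  [print(v,rect(ci,c,.056),cv2.boundingRect(c)) for c in blobs(im,(0,0,v),(179,60,255),(180,50,400,330))]
print(to([.6075,.2369,.05]))
```

```text
t28.72 pos [0.6074 0.2366 0.1149] yaw y-axis deg -5.7 xaxis [-2.1e-03 -6.0e-04 -1.0e+00] F [-0.8 -0.1  0.2] T [-0.03 -0.01  0.  ] g 0.603 j [ 0.26  0.22  1.65 -0.    1.28  0.36]
238 ((613.3, 300.4), -5.7, (10.3, 3.4)) (265, 122, 19, 7)
238 ((603.2, 240.7), 84.3, (124.2, 49.3)) (226, 122, 83, 187)
245 ((606.4, 237.2), 84.0, (118.1, 12.1)) (264, 133, 20, 176)
[ 6.75 -0.19  0.04]
```

View pics/w30.png

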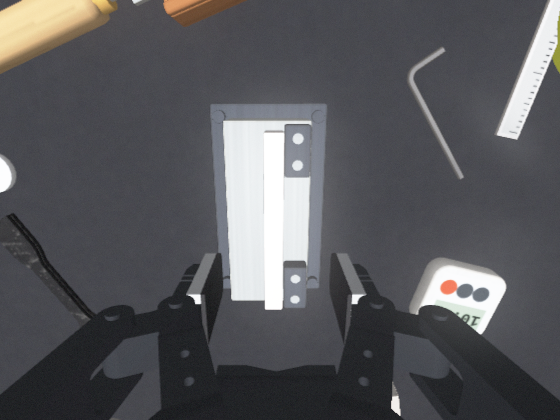

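Request:
{"fn": "carry_out", "kwargs": {
  "moves": [0.6,2.5,0,0,0,0.6,4.5,0,0,0,0.6,5.8,0,0,0,0.6,6.1,0,0,0,0.6,6.1,0,0,0,0,6.1,0,0,0,0,6.1,0,0,0,0,6.1,0,0,0,0,6.1,0,0,0,0,6.1,0,0,0]
}}

```text
time: 29.6
tool_pos: [0.6066, 0.2378, 0.0557]
tool_rot: [-0.473, -0.522, -0.476, 0.526]
contact_force: [-11.8, -0.0, 9.6]
gripper_width: 0.115
```

Run:
```python
from h import *
say(); im,ci=shot('wrist','w31')
```

```text
t29.60 pos [0.6066 0.2378 0.0557] yaw y-axis deg -5.67 xaxis [-6.7e-03  4.0e-04 -1.0e+00] F [-11.8  -0.    9.6] T [ 0.06  1.96 -0.03] g 0.115 j [0.26 0.29 1.67 0.   1.19 0.36]
```

View pics/w31.png

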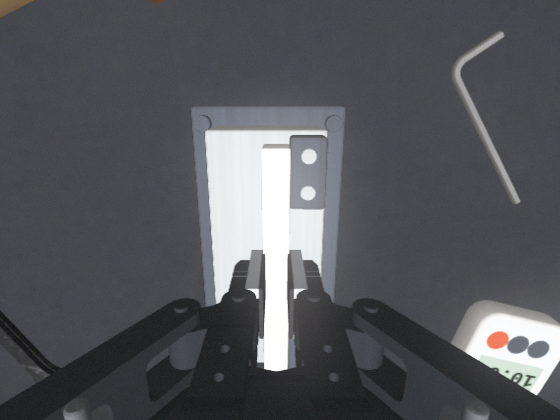

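Request:
{"fn": "carry_out", "kwargs": {
  "moves": [0,0,-0.15,0,0,0,-0.7,-0.2,0,0,0,-2,-0.2,0,0,0,-5,-0.2,0,0,0,-9,-0.2,0,0,0,-9,-0.2,0,0,0,-9,-0.2,0,0]
}}

```text
time: 30.23
tool_pos: [0.6102, 0.2381, 0.1505]
tool_rot: [0.476, 0.527, 0.473, -0.521]
contact_force: [-0.6, 0.2, -1.5]
gripper_width: 0.114
```

Run:
```python
from h import *
say(); im,ci=shot('wrist','w32')
s=status.state();R=Rt(s);tp=s['tool_pos']
print(to([.46,.20,.20]),to([.40,.15,.24]))
```

```text
t30.23 pos [0.6102 0.2381 0.1505] yaw y-axis deg -5.69 xaxis [ 0.01    0.0025 -0.9999] F [-0.6  0.2 -1.5] T [ 0.01 -0.02  0.04] g 0.114 j [ 0.26  0.18  1.62 -0.    1.33  0.36]
[ -5.34 -14.38   5.21] [ -9.37 -19.83  10.77]
```

View pics/w32.png

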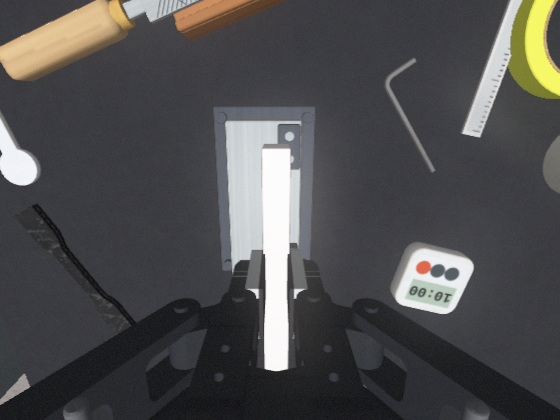

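Run:
```python
from h import *
im,ci=load('w32')
for v in (238,):
  for c in blobs(im,(0,0,v),(179,60,255),(255,130,300,400)):
    x,y,w,h=cv2.boundingRect(c); print(x,y,w,h)
s=status.state();R=Rt(s);tp=s['tool_pos']
for dx in (0,.003):
 for row in (146,370):
  P=ray(ci,[[276,row]],tp[2]-dx)[0]; print(dx,row,1000*R.T@(P-tp))
print(to([.385,.2,.30]),to([.385,-.22,.30]),to([.46,-.35,.2]))
```

```text
262 149 28 222
0 146 [  0.11299431   2.33877782 -59.87909912]
0 370 [-0.08431358  2.36116689 56.28282159]
0.003 146 [  3.11248051   2.35855611 -59.49798973]
0.003 370 [ 2.910865    2.38143398 59.19997658]
[-15.38 -21.79   5.94] [-15.43 -17.63  47.73] [-5.41 -8.92 59.94]
```

Request:
{"fn": "carry_out", "kwargs": {
  "moves": [0,-10,-8,2,0,0,-15,-21.5,6,0,0,-15,-21.5,6,0,0,-15,-21.5,6,0,0,-15,-21.5,6,0,0,-15,-21.5,6,0,0,-15,-18,48,0,0,-15,-18,48,0,0,-15,-18,48,0,0,-15,-18,48,-0.05,0,-15,-18,48,-0.1,0,-15,-18,48,-0.187]
}}

```text
time: 31.28
tool_pos: [0.3895, -0.0471, 0.2887]
tool_rot: [0.521, 0.478, 0.522, -0.478]
contact_force: [0.2, 0.2, -1.7]
gripper_width: 0.115
```

Run:
```python
from h import *
say(); print(to([.385,-.30,.30]),to([.5526,-.345,.2]),to([.5526,-.345,.12]))
```

```text
t31.28 pos [ 0.3895 -0.0471  0.2887] yaw y-axis deg 4.96 xaxis [-1.1e-03  2.0e-04 -1.0e+00] F [ 0.2  0.2 -1.7] T [-0.02  0.04 -0.01] g 0.115 j [-0.31 -0.57  2.05 -0.    1.67 -0.4 ]
[-1.14 -2.64 25.16] [ 8.84 13.68 31.1 ] [16.84 13.69 31.1 ]
```

Request:
{"fn": "carry_out", "kwargs": {
  "moves": [0,0,-2,21,0,0,0,-2,21,0,0,0,-2,21,0,0,0,-2,21,0,0,0,-2,21,0,0,9,13.6,27.5,0,0,9,13.6,27.5,0,0,9,13.6,27.5,0,0,9,13.6,27.5,0,0,9,13.6,27.5,0,0,9,13.6,27.5,0,0,9,13.6,27.5,0]
}}

```text
time: 32.28
tool_pos: [0.5484, -0.3074, 0.1963]
tool_rot: [0.518, 0.478, 0.523, -0.479]
contact_force: [-1.0, -0.1, -1.2]
gripper_width: 0.114
```

Run:
```python
from h import *
say(); print(to([.5527,-.3468,.10])); im,ci=shot('wrist','w33')
```

```text
t32.28 pos [ 0.5484 -0.3074  0.1963] yaw y-axis deg 4.81 xaxis [-0.0053  0.0036 -1.    ] F [-1.  -0.1 -1.2] T [-0.03  0.03  0.  ] g 0.114 j [-0.63  0.09  1.64 -0.    1.41 -0.71]
[9.61 0.15 4.  ]
```

View pics/w33.png

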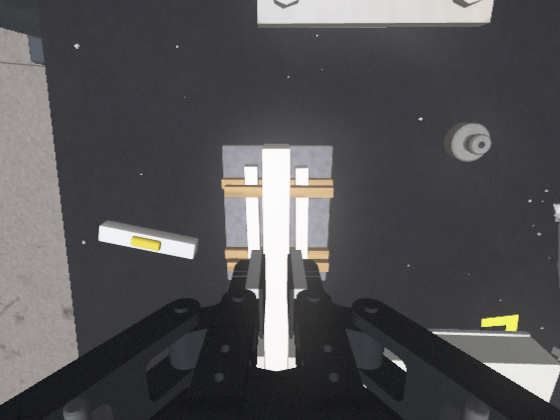

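Request:
{"fn": "carry_out", "kwargs": {
  "moves": [0,1,0.1,2,0,0,4,0.1,4,0,0,8,0.1,4,0,0,10,0.1,4,0,0,11,0.1,4,0,0,11,0.1,4,0,0,11,0.1,4,0]
}}

```text
time: 32.92
tool_pos: [0.5535, -0.348, 0.0914]
tool_rot: [0.521, 0.479, 0.52, -0.479]
contact_force: [-0.1, -0.6, -0.1]
gripper_width: 0.115
```

Run:
```python
from h import *
say(); print(to([.5527,-.3468,.066])); im,ci=shot('wrist','w34'); shot('scene','s34')
print('tan');[print(rect(ci,c,.044),rect(ci,c,.018),cv2.boundingRect(c)) for c in blobs(im,(8,80,90),(25,255,255),(0,0,560,360),40)]
print('bars');[print(rect(ci,c,.034),cv2.boundingRect(c)) for c in blobs(im,(0,0,200),(179,60,255),(180,50,400,330))]
```

```text
t32.92 pos [ 0.5535 -0.348   0.0914] yaw y-axis deg 4.78 xaxis [ 0.0014 -0.0012 -1.    ] F [-0.1 -0.6 -0.1] T [-0.01  0.01  0.04] g 0.115 j [-0.67  0.25  1.66 -0.    1.24 -0.76]
[ 2.54 -0.08 -0.13]
tan
((595.7, -377.8), 2.6, (19.8, 13.6)) ((602.6, -393.0), 2.6, (22.6, 15.5)) (322, 275, 32, 20)
((517.8, -383.7), 4.7, (22.6, 13.6)) ((513.6, -399.9), 4.7, (25.9, 15.5)) (196, 274, 36, 20)
((592.7, -364.2), 7.2, (17.9, 11.1)) ((599.2, -377.5), 7.2, (20.5, 12.7)) (321, 256, 30, 17)
((516.5, -369.8), 4.7, (20.2, 11.7)) ((512.0, -383.9), 4.7, (23.1, 13.3)) (196, 255, 33, 18)
((579.8, -305.4), 4.8, (40.0, 9.7)) ((584.5, -310.3), 4.8, (45.7, 11.1)) (292, 161, 72, 18)
((586.2, -297.2), 4.8, (19.5, 3.3)) ((591.8, -301.0), 4.8, (22.3, 3.8)) (323, 153, 36, 7)
((537.6, -301.0), 4.8, (7.8, 2.8)) ((536.2, -305.3), 4.8, (9.0, 3.2)) (246, 153, 15, 6)
((521.4, -307.5), 4.8, (41.1, 15.3)) ((517.7, -312.7), 4.8, (46.9, 17.5)) (187, 151, 74, 28)
bars
((576.3, -343.5), -83.8, (61.3, 11.8)) (302, 178, 20, 92)
((529.1, -348.8), -84.3, (63.9, 11.8)) (224, 178, 23, 96)
((555.4, -360.1), -85.0, (125.2, 17.1)) (261, 149, 30, 181)
((571.0, -294.1), -83.8, (15.8, 11.8)) (302, 132, 21, 28)
((523.8, -297.1), -85.2, (16.1, 11.8)) (220, 130, 22, 29)
```

View pics/w34.png

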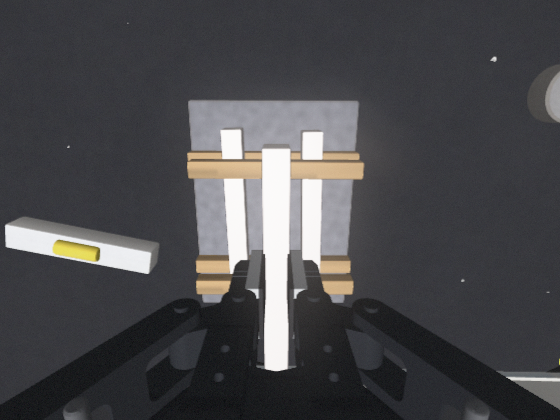

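Request:
{"fn": "carry_out", "kwargs": {
  "moves": [0,1,-0.1,-0.1,-0.01,0,2,-0.1,-0.1,-0.01,0,2.5,-0.1,-0.1,-0.01,0,2.6,-0.1,-0.1,-0.01,0,2.6,-0.1,-0.1,-0.01]
}}

```text
time: 33.43
tool_pos: [0.5517, -0.3464, 0.0625]
tool_rot: [0.522, 0.476, 0.524, -0.476]
contact_force: [-0.6, 0.0, -0.8]
gripper_width: 0.118
```

Run:
```python
from h import *
say(); print(to([.5527,-.3468,.060])); im,ci=shot('wrist','w35')
```

```text
t33.43 pos [ 0.5517 -0.3464  0.0625] yaw y-axis deg 5.36 xaxis [-0.0017  0.0013 -1.    ] F [-0.6  0.  -0.8] T [0.05 0.04 0.03] g 0.118 j [-0.67  0.28  1.67 -0.    1.19 -0.77]
[0.25 0.09 0.05]
```

View pics/w35.png

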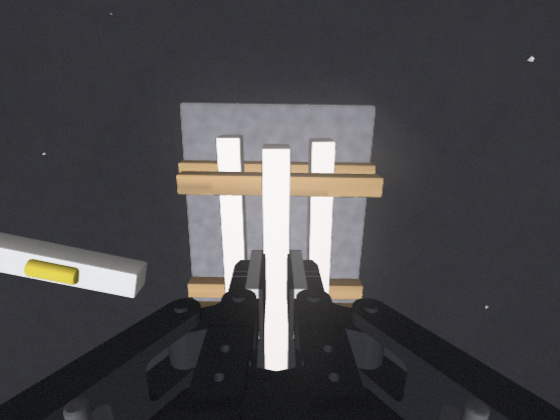

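Request:
{"fn": "carry_out", "kwargs": {
  "moves": [0,0.15,0.05,0,0,0,0.2,0.05,0,0,0,0.2,0.05,0,0]
}}

```text
time: 33.73
tool_pos: [0.553, -0.3469, 0.0619]
tool_rot: [0.523, 0.476, 0.523, -0.476]
contact_force: [0.2, 0.0, -1.1]
gripper_width: 0.117
```

Run:
```python
from h import *
say()
```

```text
t33.73 pos [ 0.553  -0.3469  0.0619] yaw y-axis deg 5.36 xaxis [ 2.e-04 -2.e-04 -1.e+00] F [ 0.2  0.  -1.1] T [-0.07  0.01  0.02] g 0.117 j [-0.67  0.28  1.67 -0.    1.19 -0.77]
```

Request:
{"fn": "carry_out", "kwargs": {
  "moves": [0,0.1,0,0,0,0,0.15,0,0,0,0,0.15,0,0,0]
}}

```text
time: 33.98
tool_pos: [0.5528, -0.3468, 0.0602]
tool_rot: [0.523, 0.476, 0.523, -0.476]
contact_force: [-0.3, 0.4, -0.4]
gripper_width: 0.115
```

Run:
```python
from h import *
say()
```

```text
t33.98 pos [ 0.5528 -0.3468  0.0602] yaw y-axis deg 5.36 xaxis [-1.e-04  1.e-04 -1.e+00] F [-0.3  0.4 -0.4] T [-0.06  0.02 -0.04] g 0.115 j [-0.67  0.28  1.67 -0.    1.19 -0.77]
```

Request:
{"fn": "carry_out", "kwargs": {
  "moves": [0,0.05,0,0,0,0,0.1,0,0,0,0,0.1,0,0,0]
}}

```text
time: 34.23
tool_pos: [0.553, -0.347, 0.0598]
tool_rot: [0.523, 0.476, 0.523, -0.476]
contact_force: [-1.0, 0.8, 2.3]
gripper_width: 0.115
```

Run:
```python
from h import *
say(); shot('wrist','w36')
```

```text
t34.23 pos [ 0.553  -0.347   0.0598] yaw y-axis deg 5.36 xaxis [ 3.e-04 -2.e-04 -1.e+00] F [-1.   0.8  2.3] T [0.15 0.13 0.03] g 0.115 j [-0.67  0.28  1.67  0.    1.19 -0.77]
```

View pics/w36.png

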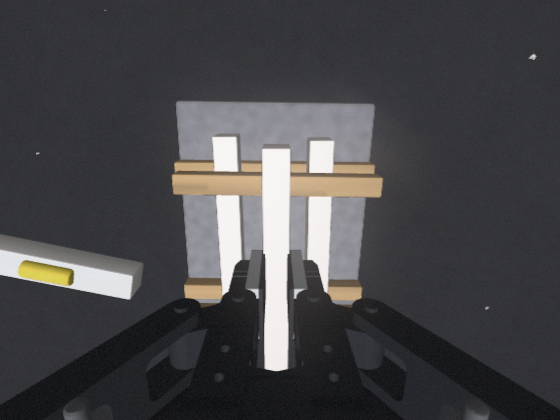

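Request:
{"fn": "carry_out", "kwargs": {
  "moves": [0,0,0,0,0,0.15,0,0,0,0,0.22,0,0,0,0,0.3,0,0,0,0,0.4,0,0,0,0,0.4,0,0,0,0,0.4,-1,0,0,0,0.4,-3,0,0,0,0.4,-7,0,0,0,0.4,-11,0,0,0,0.4,-15,0,0,0,0.4,-17,0,0,0]
}}

```text
time: 35.28
tool_pos: [0.5545, -0.3482, 0.2371]
tool_rot: [0.526, 0.476, 0.52, -0.476]
contact_force: [0.9, -0.2, 1.0]
gripper_width: 0.4
```

Run:
```python
from h import *
say(); im,ci=shot('wrist','w37'); im2,c2=shot('scene','s37'); cv2.imwrite('pics/s37z.png',cv2.resize(im2[220:330,200:330],None,fx=5,fy=5,interpolation=cv2.INTER_CUBIC))
print('tan');[print(rect(ci,c,.044),rect(ci,c,.018),cv2.boundingRect(c)) for c in blobs(im,(8,80,90),(25,255,255),(0,0,560,360),40)]
print('bars');[print(rect(ci,c,.034),rect(ci,c,.060),cv2.boundingRect(c)) for c in blobs(im,(0,0,215),(179,60,255),(180,50,400,330))]
```

```text
t35.28 pos [ 0.5545 -0.3482  0.2371] yaw y-axis deg 5.36 xaxis [ 0.0073 -0.0058 -1.    ] F [ 0.9 -0.2  1. ] T [-0.01 -0.02 -0.  ] g 0.4 j [-0.67  0.12  1.55  0.    1.47 -0.77]
tan
((584.6, -376.5), 5.2, (41.4, 18.9)) ((587.6, -385.0), 5.2, (44.7, 20.4)) (280, 199, 40, 18)
((527.3, -380.5), 3.2, (44.3, 18.2)) ((525.8, -389.3), 3.2, (47.9, 19.6)) (224, 198, 43, 18)
((578.6, -304.0), 5.3, (41.8, 12.6)) ((581.1, -306.7), 5.3, (45.1, 13.6)) (281, 131, 43, 14)
((521.0, -308.4), 5.3, (44.3, 12.6)) ((519.0, -311.4), 5.3, (47.9, 13.6)) (221, 130, 46, 14)
bars
((698.5, -491.7), 5.0, (39.9, 15.4)) ((686.8, -474.6), 5.0, (36.8, 14.2)) (366, 298, 34, 12)
((572.2, -514.6), 5.0, (102.4, 49.7)) ((570.3, -495.8), 5.0, (94.5, 45.9)) (234, 294, 84, 36)
((581.5, -397.0), -83.9, (14.3, 11.1)) ((578.8, -387.3), -83.9, (13.2, 10.2)) (289, 216, 11, 13)
((534.3, -400.7), -85.7, (13.1, 11.1)) ((535.2, -390.7), -85.7, (12.1, 10.2)) (246, 216, 11, 12)
((463.6, -381.2), 83.3, (16.1, 15.9)) ((470.0, -372.6), 83.3, (14.9, 14.7)) (180, 191, 15, 17)
((577.1, -344.2), -83.9, (64.5, 11.3)) ((574.7, -338.5), -83.9, (59.5, 10.5)) (290, 144, 12, 61)
((529.1, -348.6), -84.3, (64.4, 11.7)) ((530.4, -342.6), -84.3, (59.4, 10.8)) (243, 144, 13, 61)
((554.2, -354.4), -84.5, (128.2, 13.0)) ((553.7, -347.9), -84.5, (118.3, 12.0)) (267, 120, 13, 119)
((571.6, -293.8), -83.9, (14.8, 11.1)) ((569.7, -292.1), -83.9, (13.7, 10.3)) (290, 118, 12, 16)
((523.5, -297.3), -85.9, (16.7, 11.0)) ((525.3, -295.3), -85.9, (15.4, 10.1)) (242, 116, 12, 18)
```

View pics/w37.png

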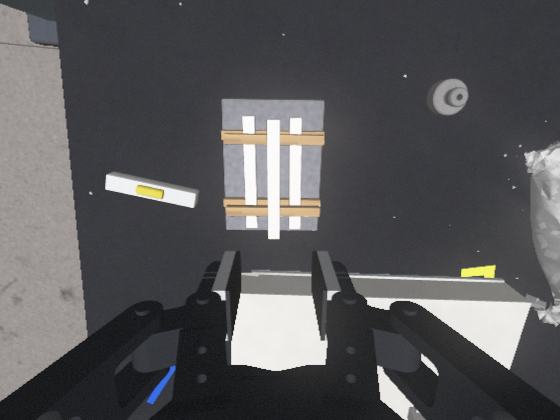

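View pics/s37z.png

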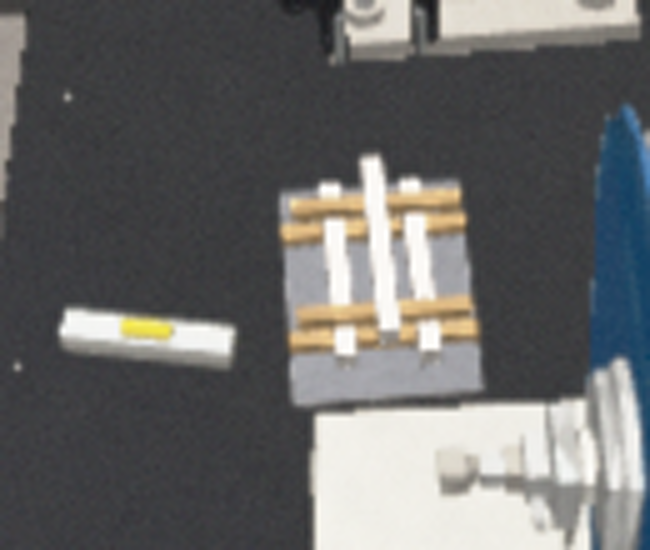

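Run:
```python
from h import *
im,_=shot('scene','s38'); cv2.imwrite('pics/s38z.png',cv2.resize(im[90:310,200:360],None,fx=3.5,fy=2.7))
workorder.job_done(); say()
```

```text
the job is handed in; nothing more can be done
the job is handed in; nothing more can be done
```

View pics/s38z.png

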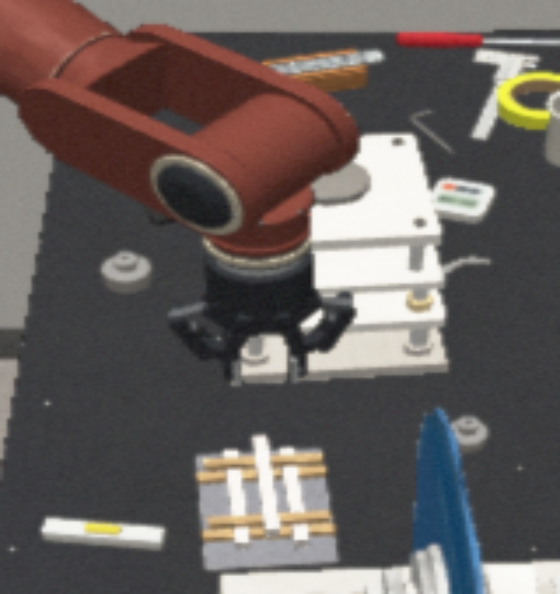

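The job is done and handed in at about 35.3 s of robot time, with the arm clear of everything.

- **Filing:** I made three full forward strokes at about +43, 0 and −42 mm along the bar: left, middle, right. In each, the blade centre went from 33–38 mm short of the bar to 39–42 mm past it. The end readings show about 6–8 N of downward load, so the file was still touching. I lifted straight up after each stroke, and the bar was still on its stops in the later pictures.
- **File:** It is back in its rest channel. Its handle was within about 2.5 mm of where it started.
- **Rack:** Both sticks lie across the two bars, one above each batten. The filed bar stands on both sticks, filed edge up. I measured its centre at (0.554, −0.348) m against a target of (0.553, −0.347). It was within about 1° of parallel to the bars below.
- **Other objects:** The last pictures show no other object moved.

**Deviations:**
- The wrist camera reads about 1 mm off sideways, and I allowed for that when placing the left stick and the bar.
- Gripping the bar on the bed pushed it against the stops with about 12 N sideways and 10 N upward, which was gone once it was lifted.
- The second stick was gripped about 2 mm off its centre and I corrected for that when placing it.

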